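Put the red figure away in the display case and click its door shut

ROBOT

A 6-joint arm with a two-finger parallel gripper is mounted at the origin on the work surface. World frame = base frame: x ahead of the robot, y to its left, z up, the work surface at z = 0. Lengths are in m, angles in rad, forces in N, time in s.
With the tool pointing down it reaches from about 0.2 to 0.875 m from the base axis. Payload 3.4 kg.
Tool frame: the origin (TCP) lies at the very end of the fingers, on their centre line; the grasp point (between the pads) lies 19 mm behind it; z points along the fingers, y is the direction in which the jaws open and shut (so a half turn about z gives the same grasp; the last joint's range is limited). The gripper opens to 94 mm and grips with 3 to 60 N. Pads are 16 mm wide; open, the fingers measure 119 mm over their backs; the gripper's body (75 mm by 177 mm) begins 78 mm behind the grasp point.
Start: joints at [1.114, 0.276, 1.505, -0, 1.361, -0.121], TCP at [0.189, 0.543, 0.205] pointing down, gripper open.
Joint ranges: [-2.89, 2.89], [-0.75, 2.08], [0.22, 2.7], [-1.18, 4.32], [0.11, 2.71], [-2.7, 2.7]. Speed limits (rad/s): [2.57, 2.57, 3.14, 3.14, 3.14, 3.14].

INTERFACE

Orientations are given as a 3x3 rotation matrix whose columns are the frame's x, y, z axes.
In Python, from bench import read_state, grab_frame, camera_params, job_done gives the robot as it stands.
- The arm moves only by the shell command python3 -m jog 'ROWS'. ROWS is JSON, a list that holds one entry, the list of rows, each a list of 7 numbers: the turn, a rotation vector about the tool's x, y, z in rad, then the shift along the tool's x, y, z in m, then the finger opening in m, from 0 to 0.094. In form: [[[wx, wy, wz, x, y, z, claw], ...]]. A call has 1 to 20 rows; each row shifts and turns the pose as measured when the row begins, along the tool's axes as they then stand; what a row does not reach is not made up. A row lasts 1/12 s, in which the tool goes at most 41.7 mm and 7.16 degrees, less where a joint would pass 70% of its speed; a pose out of reach is approached as far as the arm can. A call with a gripper value outside its range is refused whole. The fingers move at their own pace and stop on an object; the grip force is fixed at half the most. Time passes only in rows, so rows that do not move let the fingers close. It gives the time, the measured TCP pose, the force and the opening at its end, in the units of the state.
- read_state(): the state, without advancing time (a new reading comes with each control period).
- grab_frame(name): name is "scene" or "top" or "wrist"; returns the picture (480x640x3 uint8, blue, green, red); there is no depth.
- camera_params(name): a dict with "K" (3x3 intrinsics, pixels), "R" (3x3) and "t" (3): a world point X has camera coordinates R X + t; the wrist camera has in their place "mount" (4x4, takes a point from camera to tool coordinates, whose origin is the TCP and whose axes are the flange's). Camera axes: x right, y down, z forward; pixel columns grow to the right and rows downward; lengths in m; the calibration is good to about 2 mm. A picture is of the moment at which its call begins: read the wrist's pose just before it. camera_params takes no time and is no camera call.
- job_done(): hands the job in, once; it reports no verdict.
The state is a dict: "t": time; "qpos": joint angles; "joint_vel": joint speeds; "joint_torque": joint torques, N m; "eef_pos": TCP position; "orientation": TCP orientation; "contact_force": force on the tool from outside, world axes, zero at the start; "ft_torque": the same for the moment, N m; "width": finger opening in m.
Only numpy, scipy, OpenCV 4.12 (cv2) and the standard library are available. Lean on these libraries where they do the work, as an engineer would, in place of code of your own. Each camera call takes 0.05 s, during which the arm holds its last target.

TASK

The blue-framed door of the clear display case stands ajar on the first click of its two-click catch. Pull it through the catch and swing it wide open, stand the red figure upright on the wooden tray on the inside of the door, then close the door past both clicks until it is fully home, gently: never press it against its end stop with more than about 15 N. Let go, and leave the other figures, the dice and the mug where they are.

Things in the scene. Friction and masses are not known exactly. Their poses are not given: they have to be found in the camera images.
- case: display case fixed to the table, clear panels with black edges, 160 deep (x) x 240 wide (y) x 170 mm high; origin at the centre of its underside, x to its back, y to its left seen from the robot, z up; the door closes its front, whose plane is 80 mm to -x of the origin. Some painted figures stand on a plinth inside
- door (a joint): door angle about its upright hinge line, rad, growing as it opens to the robot (clockwise from above); 0: leaf parallel to the case front, 1.57 straight out, ends at 1.75. Stays where left. Starts ajar on the first click (0.1 to 0.16, loose). Fully home, after the second click, lies anywhere from -0.057 to 0.057: the catch plate is screw-adjusted, which cannot be seen
- catch_place (a point): about where the two-click catch sits inside the case, by the door's free edge, fixed to the case, 70 mm up. Closing, a sprung roller must be forced aside twice, 44 mm apart at the free edge, each time with about 3 to 7 N at the handle; the same pulling out. The first is passed between 0.19 and 0.35 rad. Past the second it draws the door in with about 3 N on to the end stop
- door_handle (a point): grip point on the upright brass bar on the door, 12 mm thick, running from 88 to 160 mm above the table, this point 140 mm above the table; the bar's axis stands 35 mm in front of the leaf's outer face and 190 mm from the hinge line along the leaf (47 mm in front of the hinge line); its two stand-offs are lower, 96 and 112 mm up. Axes: as the case when the door is at 0, turning with the door
- door_hinge (a point): point on the upright hinge line, at the left (+y) end of the leaf, 140 mm above the table. The leaf is 220 mm long, from 12 to 160 mm above the table, 12 mm thick, blue frame with a clear panel
- tray_floor (a point): centre of the top of the wooden tray floor on the inner side of the door, 95 mm above the table; x points away from the leaf (the inner face is 25 mm to -x), y along the leaf towards the hinge. Inside, the tray is 50 mm (x) by 104 mm (y) with a rim 12 mm high; open above only while the door is open
- red_figure_mid (a point): red figure 58 mm tall standing on a round base 30 mm wide, body a round column 21 mm thick from 6 to 40 mm up, head 17 mm wide; the point is on its axis, half-way up (29 mm above its underside), z up; it may be turned any way. About 50 g. It is the one to put away
- blue_figure_mid (a point): blue figure 58 mm tall standing on a round base 30 mm wide, body a round column 21 mm thick from 6 to 40 mm up, head 17 mm wide; the point is on its axis, half-way up (29 mm above its underside), z up; it may be turned any way. To be left alone
- green_figure_mid (a point): green figure 58 mm tall standing on a round base 30 mm wide, body a round column 21 mm thick from 6 to 40 mm up, head 17 mm wide; the point is on its axis, half-way up (29 mm above its underside), z up; it may be turned any way. To be left alone
- mug: blue mug, 80 mm wide, 95 mm high, origin at the centre of its underside. To be left alone
- die_a: red 20 mm die, origin at the centre of its underside. To be left alone
- die_b: white 20 mm die, origin at the centre of its underside. To be left alone
- stop_place (a point): about the place of the rubber end stop on the catch plate, inside the case behind the leaf's free edge (this point is fixed to the case, the stop up to 10 mm off it); about 25 N per mm. A firm rise of force past the second click (9 to 12 N of push at the handle) tells that the door is home; more than 15 N of push there is too much
Mind the look-alikes: they are no part of the job. There is more than one size of the part that bears red_figure_mid; the job needs the smallest.

How it is judged:
By the outcome, as a careful person would: the job done as asked, in the order asked, and still so for the second after the job is handed in, with the robot touching nothing.
It also fails if it takes over 72 s, if anything falls off the work surface, if the arm or the gripper's body presses on something with over 40 N, if the wrist force passes 120 N, or if a joint passes its speed limit or range.

## Working session

There is one attempt and no reset: what is moved stays moved. The work goes in short steps, Python scripts to look and compute and a shell command to move; the robot and the scene stay as the last step left them, time stands still between calls to the robot, and variables do not carry over. Pictures are saved under pics/ and viewed, and the job is handed in when it is done.

```bash
mkdir -p pics; ls; python3 - <<'E'
from bench import *
import cv2,numpy as np
print(read_state())
for n in("scene","top","wrist"):
    cv2.imwrite(f"pics/{n}0.png",grab_frame(n)); p=camera_params(n); print(n,{k:np.round(np.array(v),4).tolist() for k,v in p.items()})
E
```

```text
pics
{'t': 0.0, 'qpos': array([ 1.11399464e+00,  2.76579255e-01,  1.50612481e+00, -1.37835930e-05,
        1.36069211e+00, -1.21010721e-01]), 'joint_vel': array([-0.00052911, -0.00164213, -0.00074949, -0.00049551,  0.00065051,
       -0.00109838]), 'joint_torque': array([ 1.88349200e-03, -4.04601038e+01, -2.37233090e+01,  7.02465721e-02,
        3.45633226e-02, -1.46323309e-04]), 'eef_pos': array([0.18923439, 0.54236537, 0.20461704]), 'orientation': array([[-9.44150839e-01,  3.29512640e-01, -7.83395082e-04],
       [ 3.29513507e-01,  9.44149463e-01, -1.62454057e-03],
       [ 2.04335394e-04, -1.79195061e-03, -9.99998374e-01]]), 'contact_force': array([ 0.83112388,  0.34705195, -0.33921857]), 'ft_torque': array([ 0.02507105, -0.04150782,  0.04340492]), 'width': 0.09404926459977345}
scene {'K': [[494.5538, 0.0, 312.9941], [0.0, 494.5538, 238.7473], [0.0, 0.0, 1.0]], 'R': [[0.8871, 0.4614, -0.0102], [0.3029, -0.5988, -0.7414], [-0.3482, 0.6546, -0.671]], 't': [-0.4837, -0.0766, 1.458]}
top {'K': [[452.0173, 0.0, 318.3141], [0.0, 452.0173, 247.464], [0.0, 0.0, 1.0]], 'R': [[-0.105, -0.9945, 0.0001], [-0.9727, 0.1027, -0.2082], [0.207, -0.022, -0.9781]], 't': [0.0485, 0.5483, 0.982]}
wrist {'K': [[347.5587, 0.0, 321.6437], [0.0, 347.5587, 236.502], [0.0, 0.0, 1.0]], 'mount': [[-0.0007, -0.9583, -0.2857, 0.0837], [1.0, -0.0007, 0.0001, -0.0007], [-0.0003, -0.2857, 0.9583, -0.1783], [0.0, 0.0, 0.0, 1.0]]}
```

View pics/scene0.png

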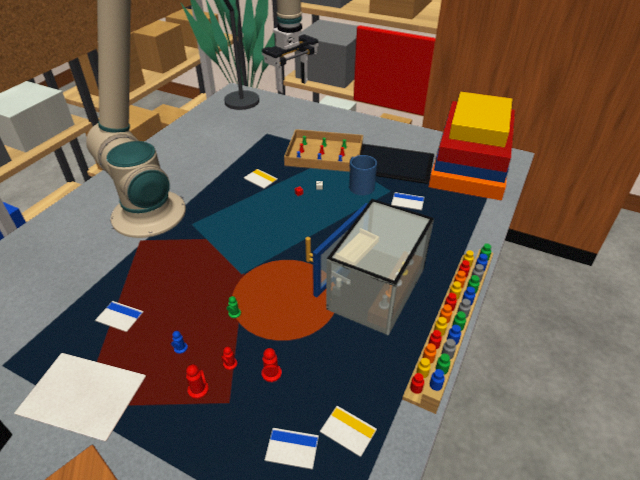

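View pics/top0.png

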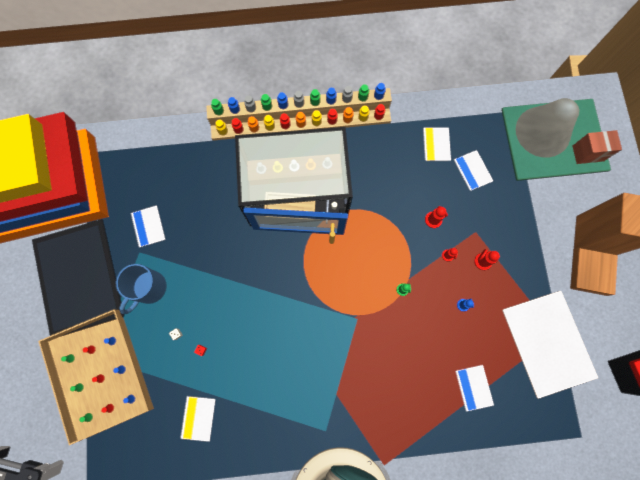

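View pics/wrist0.png

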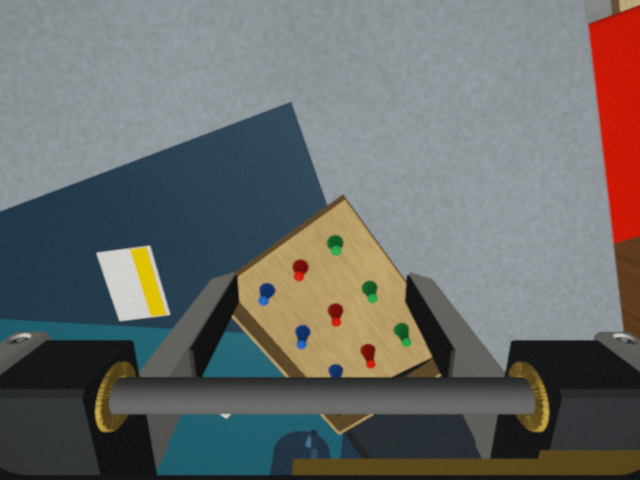

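The scene shows three free-standing red figures: scene (196,381), (229,358) and (271,365); in the top view (487,260), (450,254) and (436,216). The door is at about (325,250) in the scene view. Next I'll take closer crops.

```bash
cat > h.py <<'E'
import numpy as np,cv2
from bench import *
def ray(n,u,v,st=None):
    p=camera_params(n);K=np.array(p["K"]);d=np.linalg.solve(K,[u,v,1.])
    if n=="wrist":
        M=np.array(p["mount"]);R=np.array(st["orientation"]);return np.array(st["eef_pos"])+R@M[:3,3],R@M[:3,:3]@d
    R=np.array(p["R"]);t=np.array(p["t"]);return -R.T@t,R.T@d
def atz(n,u,v,z,st=None):
    c,d=ray(n,u,v,st);return c+d*(z-c[2])/d[2]
def tri(*rs):
    A=np.zeros((3,3));b=np.zeros(3)
    for c,d in rs:
        d=d/np.linalg.norm(d);P=np.eye(3)-np.outer(d,d);A+=P;b+=P@c
    x=np.linalg.solve(A,b);return x,[np.linalg.norm((np.eye(3)-np.outer(d,d)/(d@d))@(x-c)) for c,d in rs]
def proj(n,X):
    p=camera_params(n);q=np.array(p["K"])@(np.array(p["R"])@np.array(X)+np.array(p["t"]));return q[:2]/q[2]
def crop(img,x0,y0,w,h,s,out):
    cv2.imwrite(out,cv2.resize(img[y0:y0+h,x0:x0+w],None,fx=s,fy=s,interpolation=cv2.INTER_CUBIC))
E
python3 - <<'E'
from h import *
a=cv2.imread("pics/top0.png");b=cv2.imread("pics/scene0.png")
crop(a,390,190,130,130,4,"pics/t_fig.png");crop(b,160,280,140,130,5,"pics/s_fig.png")
crop(a,225,120,140,130,5,"pics/t_case.png");crop(b,290,180,160,150,5,"pics/s_case.png")
E
```

```text
(no output)
```

View pics/t_fig.png

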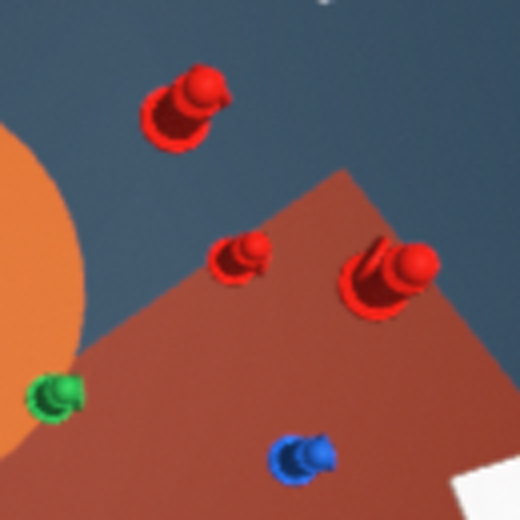

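View pics/s_fig.png

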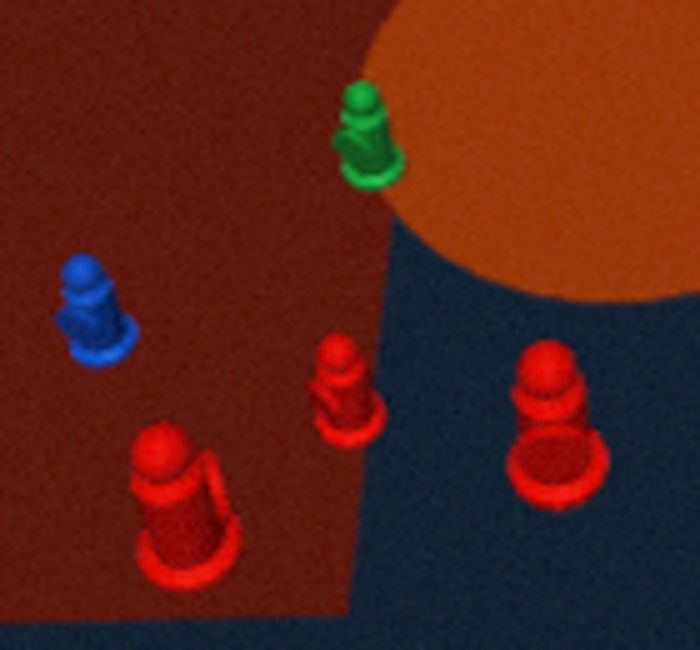

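View pics/t_case.png

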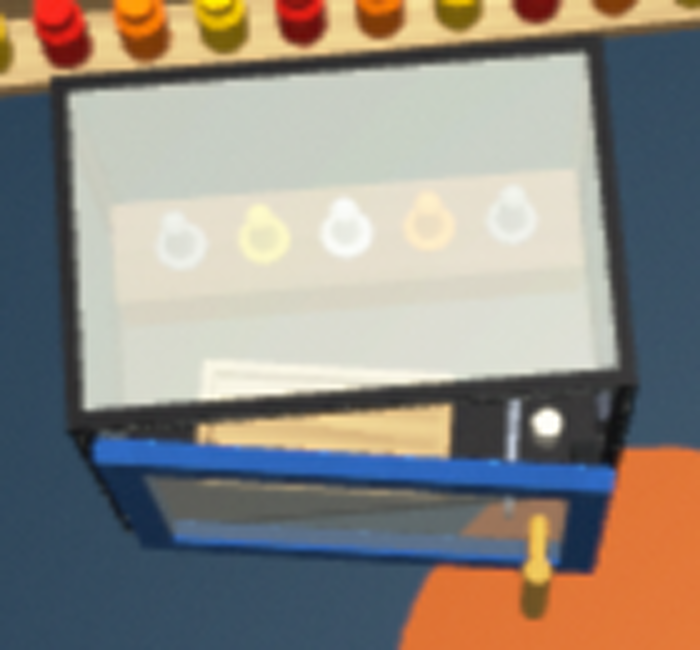

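View pics/s_case.png

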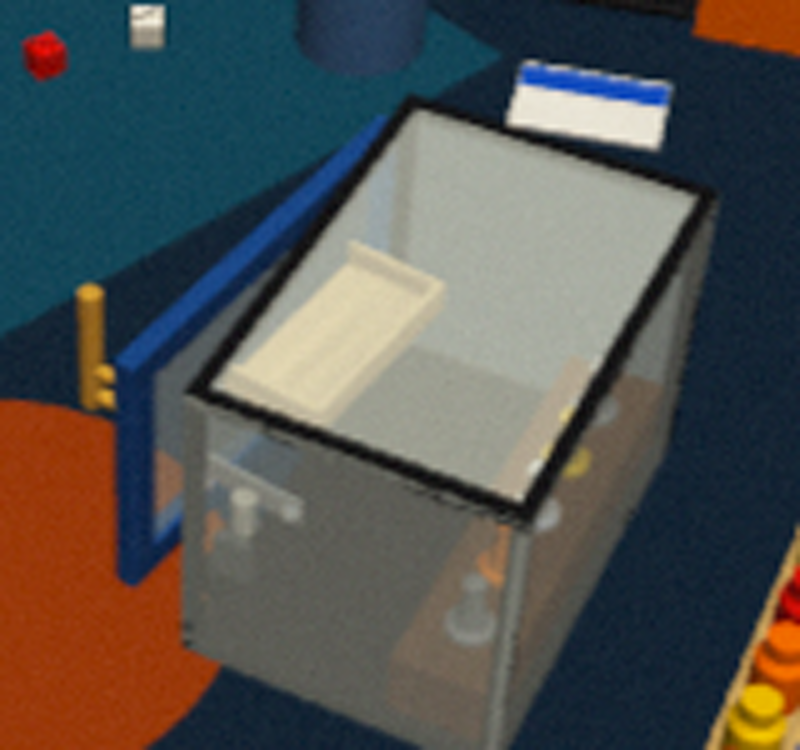

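Candidates for the red figure in the top view are the large ones at (436,216) and (487,260) and the small one at (450,254). The crops show the small one is the same size as the blue and green figures, so I choose it. Now the measurements.

```bash
python3 - <<'E'
from h import *
np.set_printoptions(precision=4,suppress=True)
T=lambda x,y,s=5,o=(225,120):(x/s+o[0],y/s+o[1])
ft=lambda x,y:T(x,y,4,(390,190)); fs=lambda x,y:T(x,y,5,(160,280)); cs=lambda x,y:T(x,y,5,(290,180))
print("base",atz("top",*ft(237,262),.003),atz("scene",*fs(349,418),.003))
print("head",atz("top",*ft(256,245),.05),atz("scene",*fs(338,351),.05),tri(ray("top",*ft(256,245)),ray("scene",*fs(338,351))))
print("case corners top")
C=[]
for n,pts in(("top",[T(60,82),T(597,42),T(632,380),T(78,425)]),("scene",[cs(710,190),cs(525,515),cs(193,390),cs(412,100)])):
    P=[atz(n,*p,.17) for p in pts]; C.append(P)
    for p in P: print(n,p)
    print([np.linalg.norm(P[i][:2]-P[(i+1)%4][:2]) for i in range(4)])
print("handle top",atz("top",*T(539,522),.16),atz("scene",*cs(90,290),.16),tri(ray("top",*T(539,522)),ray("scene",*cs(90,290))))
for nm,p in(("leaf free outer top",T(612,490)),("free inner",T(614,468)),("hinge outer",T(97,462)),("hinge inner",T(96,440))): print(nm,atz("top",*p,.16))
print("scene free outer",atz("scene",*cs(120,362),.16))
for nm,p in(("green",ft(54,398)),("blue",ft(294,460)),("bigA",ft(176,118)),("bigB",ft(376,285))): print(nm,atz("top",*p,.003))
E
```

```text
base [ 0.509 -0.323  0.003] [ 0.5109 -0.3229  0.003 ]
head [ 0.5101 -0.3208  0.05  ] [ 0.5111 -0.3212  0.05  ] (array([ 0.5105, -0.3209,  0.0491]), [np.float64(0.00025389640829322457), np.float64(0.0002538964082931688)])
case corners top
top [0.7888 0.142  0.17  ]
top [ 0.7831 -0.0908  0.17  ]
top [ 0.629  -0.0874  0.17  ]
top [0.6338 0.145  0.17  ]
[np.float64(0.23285458116522081), np.float64(0.15407145098212804), np.float64(0.23246910544823896), np.float64(0.15508328925983775)]
scene [0.7886 0.142  0.17  ]
scene [ 0.7842 -0.0927  0.17  ]
scene [ 0.6311 -0.0885  0.17  ]
scene [0.6373 0.1431 0.17  ]
[np.float64(0.23467210409480269), np.float64(0.15314969092991437), np.float64(0.23163923415797583), np.float64(0.15125731869877163)]
handle top [ 0.5746 -0.0424  0.16  ] [ 0.556  -0.0419  0.16  ] (array([ 0.5661, -0.046 ,  0.1698]), [np.float64(0.007123058548640108), np.float64(0.0071230585486402286)])
leaf free outer top [ 0.5852 -0.0744  0.16  ]
free inner [ 0.5946 -0.0764  0.16  ]
hinge outer [0.62   0.1396 0.16  ]
hinge inner [0.6297 0.1393 0.16  ]
scene free outer [ 0.5901 -0.0779  0.16  ]
green [ 0.4391 -0.2012  0.003 ]
blue [ 0.3879 -0.3368  0.003 ]
bigA [ 0.6019 -0.3006  0.003 ]
bigB [ 0.4863 -0.4039  0.003 ]
```

```bash
python3 - <<'E'
from h import *
np.set_printoptions(precision=4,suppress=True)
T=lambda x,y,s=5,o=(225,120):(x/s+o[0],y/s+o[1]);cs=lambda x,y:T(x,y,5,(290,180))
print(atz("top",*T(537,570),.16),tri(ray("top",*T(537,570)),ray("scene",*cs(90,290))))
# model: case yaw psi, origin; project door
psi=np.arctan2(.142+.0908, .7888-.7831)-np.pi/2  # y-axis dir of case
print("psi",psi)
yv=np.array([.0057,.2328]);psi=-np.arctan2(yv[0],yv[1]);print(psi)
E
```

```text
[ 0.5541 -0.0393  0.16  ] (array([ 0.5547, -0.0394,  0.1575]), [np.float64(6.470976051843522e-05), np.float64(6.470976051860201e-05)])
psi -0.0244796450763185
-0.024479645076318963
```

Calibration is consistent:
- Red figure at (0.510, -0.322).
- Hinge line at about (0.630, 0.140).
- Handle bar at about (0.554, -0.040), which agrees with the geometry for a door angle of about 0.137.

First I rotate the tool so the jaws open along the pull direction.

```bash
python3 -m jog '[[[0,0,0.116,0,0,0,0.03],[0,0,0.116,0,0,0,0.03],[0,0,0.116,0,0,0,0.03],[0,0,0.116,0,0,0,0.03],[0,0,0.116,0,0,0,0.03],[0,0,0.116,0,0,0,0.03],[0,0,0.116,0,0,0,0.03],[0,0,0.116,0,0,0,0.03],[0,0,0.116,0,0,0,0.03],[0,0,0.116,0,0,0,0.03],[0,0,0.116,0,0,0,0.03],[0,0,0.116,0,0,0,0.03]]]'
cat >> h.py <<'E'
def to(x,y,z,yaw=None):
    s=read_state();R=np.array(s["orientation"]);p=np.array(s["eef_pos"])
    d=R.T@(np.array([x,y,z])-p)
    cy=np.arctan2(R[1,1],R[0,1]);
    print("t %.2f pos %s yaw %.3f w %.4f F %s"%(s["t"],np.round(p,4),cy,s["width"],np.round(s["contact_force"],2)))
    print("shift tool",np.round(d,4),"tilt",np.round(R[:2,2],4), "wz",None if yaw is None else round(cy-yaw,3),"len",np.linalg.norm(d).round(3))
E
python3 -c "
from h import *
to(.5545,-.040,.205,-.16)"
```

```text
t: 1.15
eef_pos: [0.1878, 0.5395, 0.2]
orientation: [[0.223, 0.975, -0.005], [0.975, -0.223, -0.011], [-0.012, -0.003, -1.0]]
contact_force: [-0.3, 0.5, -0.9]
width: 0.0302
t 1.15 pos [0.1878 0.5395 0.2   ] yaw -0.225 w 0.0302 F [-0.29  0.49 -0.93]
shift tool [-0.4833  0.4866 -0.0008] tilt [-0.0053 -0.0106] wz -0.065 len 0.686
```

```bash
python3 -m jog '[[[0,0,0,-0.024,0.024,-0.0008,0.03],[0,0,0,-0.024,0.024,-0.0008,0.03],[0,0,0,-0.024,0.024,-0.0008,0.03],[0,0,0,-0.024,0.024,-0.0008,0.03],[0,0,0,-0.024,0.024,-0.0008,0.03],[0,0,0,-0.024,0.024,-0.0008,0.03],[0,0,0,-0.024,0.024,-0.0008,0.03],[0,0,0,-0.024,0.024,-0.0008,0.03],[0,0,0,-0.024,0.024,-0.0008,0.03],[0,0,0,-0.024,0.024,-0.0008,0.03],[0,0,0,-0.024,0.024,-0.0008,0.03],[0,0,0,-0.024,0.024,-0.0008,0.03],[0,0,0,-0.024,0.024,-0.0008,0.03],[0,0,0,-0.024,0.024,-0.0008,0.03],[0,0,0,-0.024,0.024,-0.0008,0.03],[0,0,0,-0.024,0.024,-0.0008,0.03]]]'
python3 -c "
from h import *
to(.5545,-.040,.205,-.16)"
```

```text
t: 2.48
eef_pos: [0.4816, 0.0634, 0.2114]
orientation: [[0.215, 0.976, -0.01], [0.976, -0.215, -0.011], [-0.013, -0.008, -1.0]]
contact_force: [1.5, 0.5, 0.4]
width: 0.0297
t 2.48 pos [0.4816 0.0634 0.2114] yaw -0.217 w 0.0297 F [1.53 0.53 0.39]
shift tool [-0.0852  0.0935  0.0067] tilt [-0.0104 -0.0106] wz -0.057 len 0.127
```

```bash
cat >> h.py <<'E'
    zc=R[:,2]; print("fix wx,wy",np.round(R.T@np.cross(zc,[0,0,-1]),4)[:2])
E
python3 -m jog '[[[0,0,-0.02,-0.021,0.023,-0.0005,0.03],[0,0,-0.02,-0.021,0.023,-0.0005,0.03],[0,0,-0.02,-0.021,0.023,-0.0005,0.03],[0,0,0,-0.018,0.02,-0.0005,0.03],[0,0,0,0,0,-0.0005,0.03]]]'
python3 - <<'E'
from h import *
to(.5545,-.040,.205,-.16)
cv2.imwrite("pics/w1.png",grab_frame("wrist"))
cv2.imwrite("pics/t1.png",grab_frame("top"))
E
```

```text
t: 2.9
eef_pos: [0.559, -0.0447, 0.2126]
orientation: [[0.16, 0.987, -0.01], [0.987, -0.16, -0.013], [-0.014, -0.008, -1.0]]
contact_force: [1.4, -0.3, 1.1]
width: 0.0298
t 2.90 pos [ 0.559  -0.0447  0.2126] yaw -0.161 w 0.0298 F [ 1.44 -0.26  1.07]
shift tool [ 0.004  -0.0052  0.0076] tilt [-0.0101 -0.013 ] wz -0.001 len 0.01
fix wx,wy [-0.0079  0.0145]
```

View pics/w1.png

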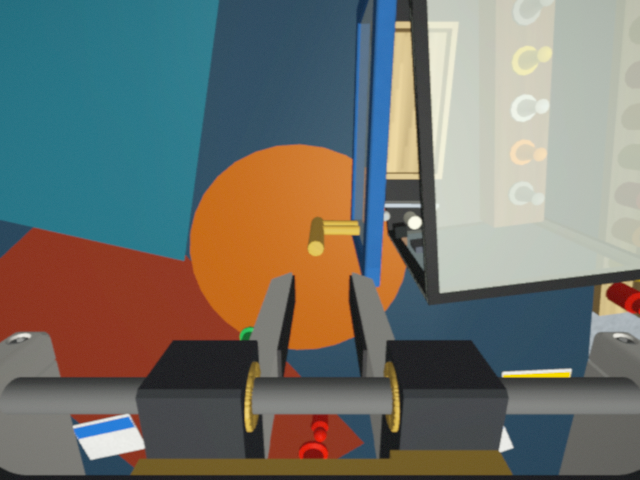

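The wrist view shows the bar's top end at (316,246), the leaf's free top corner at about (378,285), and the tray rim between rows 22 and 178.

```bash
python3 - <<'E'
from h import *
np.set_printoptions(precision=4,suppress=True)
s=read_state()
print("handle",atz("wrist",316,247,.16,s))
for n,p in(("leaf free outer",(364,284)),("leaf free inner",(379,284)),("leaf inner far",(396,0))): print(n,atz("wrist",*p,.16,s))
for n,p in(("tray rim far inner-ish",(459,22)),("tray rim near",(444,179)),("tray near left",(386,178)),("tray far left",(397,24))): print(n,atz("wrist",*p,.107,s))
E
```

```text
handle [ 0.5521 -0.0345  0.16  ]
leaf free outer [ 0.5818 -0.0678  0.16  ]
leaf free inner [ 0.5924 -0.0695  0.16  ]
leaf inner far [0.6217 0.1053 0.16  ]
tray rim far inner-ish [0.6762 0.099  0.107 ]
tray rim near [ 0.6594 -0.0111  0.107 ]
tray near left [ 0.6133 -0.003   0.107 ]
tray far left [0.6326 0.1049 0.107 ]
```

```bash
python3 -m jog '[[[-0.008,0.014,0,0.002,-0.003,0.0,0.03],[0,0,0,0.002,-0.002,0.008,0.03],[0,0,0,0,0,0.012,0.03],[0,0,0,0,0,0.012,0.03]]]'
python3 - <<'E'
from h import *
to(.5535,-.038,.121,-.16)
E
```

```text
t: 3.33
eef_pos: [0.549, -0.0316, 0.1813]
orientation: [[0.156, 0.988, 0.001], [0.988, -0.156, 0.006], [0.006, -0.0, -1.0]]
contact_force: [-0.2, -0.2, 0.6]
width: 0.0302
t 3.33 pos [ 0.549  -0.0316  0.1813] yaw -0.156 w 0.0302 F [-0.21 -0.22  0.58]
shift tool [-0.006   0.0055  0.0603] tilt [0.0005 0.0057] wz 0.004 len 0.061
fix wx,wy [-0.0004 -0.0057]
```

```bash
python3 -m jog '[[[0,-0.005,0,-0.006,0.0055,0,0.03],[0,0,0,0,0,-0.0004,0.03],[0,0,0,0,0,-0.0004,0.03]]]'
python3 - <<'E'
from h import *
to(.5535,-.038,.121,-.16)
s=read_state();f=grab_frame("wrist");cv2.imwrite("pics/w2.png",f)
E
```

```text
t: 3.58
eef_pos: [0.5488, -0.0348, 0.1797]
orientation: [[0.152, 0.988, -0.007], [0.988, -0.152, 0.003], [0.002, -0.007, -1.0]]
contact_force: [-0.6, -0.7, -0.8]
width: 0.03
t 3.58 pos [ 0.5488 -0.0348  0.1797] yaw -0.152 w 0.0300 F [-0.55 -0.69 -0.78]
shift tool [-0.0025  0.0055  0.0587] tilt [-0.0067  0.0026] wz 0.008 len 0.059
fix wx,wy [-0.007  -0.0015]
```

View pics/w2.png

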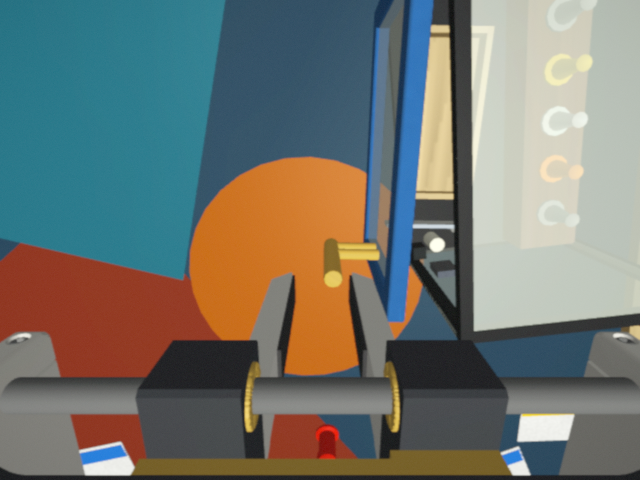

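The bar's top is at (333,279), and the finger centre line is at about column 322.

```bash
python3 - <<'E'
from h import *
s=read_state();p=atz("wrist",333,279,.16,s);print(p);to(p[0],p[1],.122,-.16)
E
```

```text
[ 0.55531043 -0.03946603  0.16      ]
t 3.63 pos [ 0.5493 -0.035   0.1801] yaw -0.152 w 0.0298 F [-0.75 -0.85  1.22]
shift tool [-0.0036  0.007   0.058 ] tilt [-0.0057  0.0023] wz 0.008 len 0.059
fix wx,wy [-0.006  -0.0014]
```

Matches the earlier estimate of (0.5547, -0.0394). Shift, then descend.

```bash
python3 -m jog '[[[-0.006,0,0,-0.0036,0.007,0,0.03],[0,0,0,0,0,0.006,0.03],[0,0,0,0,0,0.006,0.03]]]'
python3 - <<'E'
from h import *
to(.5550,-.0394,.122,-.16)
E
```

```text
t: 3.88
eef_pos: [0.5581, -0.0397, 0.1703]
orientation: [[0.151, 0.989, 0.007], [0.989, -0.151, 0.0], [0.001, 0.007, -1.0]]
contact_force: [-0.3, 0.8, 0.2]
width: 0.0301
t 3.88 pos [ 0.5581 -0.0397  0.1703] yaw -0.151 w 0.0301 F [-0.33  0.83  0.22]
shift tool [-0.0002 -0.0035  0.0483] tilt [0.0071 0.0002] wz 0.009 len 0.048
fix wx,wy [ 0.007  -0.0013]
```

```bash
python3 -m jog '[[[0.003,0,0,0,-0.003,0.01,0.03],[0,0,0,0,0,0.012,0.03],[0,0,0,0,0,0.01,0.03],[0,0,0,0,0,0.005,0.03],[0,0,0,0,0,0,0.03]]]'
python3 - <<'E'
from h import *
to(.5550,-.0394,.122,-.16)
E
```

```text
t: 4.3
eef_pos: [0.5536, -0.0393, 0.128]
orientation: [[0.152, 0.988, 0.001], [0.988, -0.152, 0.001], [0.002, 0.0, -1.0]]
contact_force: [-0.1, 0.2, 0.0]
width: 0.0301
t 4.30 pos [ 0.5536 -0.0393  0.128 ] yaw -0.152 w 0.0301 F [-0.11  0.15  0.02]
shift tool [0.0001 0.0014 0.006 ] tilt [0.0005 0.0015] wz 0.008 len 0.006
fix wx,wy [ 0.0003 -0.0015]
```

```bash
python3 -m jog '[[[0,0,0,0,0.001,0.004,0.03],[0,0,0,0,0,0,0.008],[0,0,0,0,0,0,0.008],[0,0,0,0,0,0,0.008],[0,0,0,0,0,0,0.008],[0,0,0,0,0,0,0.008]]]'
python3 - <<'E'
from h import *
to(.5550,-.0394,.122,-.16)
E
```

```text
t: 4.8
eef_pos: [0.5548, -0.0395, 0.1233]
orientation: [[0.152, 0.988, -0.0], [0.988, -0.152, 0.002], [0.002, -0.0, -1.0]]
contact_force: [0.2, 0.2, -2.5]
width: 0.0113
t 4.80 pos [ 0.5548 -0.0395  0.1233] yaw -0.152 w 0.0113 F [ 0.19  0.2  -2.54]
shift tool [0.0001 0.0002 0.0013] tilt [-0.      0.0017] wz 0.008 len 0.001
fix wx,wy [-0.0003 -0.0016]
```

```bash
python3 -m jog '[[[0,0,0.04,0.002,-0.0077,-0.0003,0.008],[0,0,0.05,0.0026,-0.0095,-0.0003,0.008],[0,0,0.06,0.0031,-0.0114,-0.0003,0.008],[0,0,0.06,0.0031,-0.0114,-0.0003,0.008],[0,0,0.06,0.0031,-0.0114,-0.0003,0.008]]]'
cat >> h.py <<'E'
H=np.array([.6305,.140])
def door():
    s=read_state();p=np.array(s["eef_pos"]);R=np.array(s["orientation"]);r=p[:2]-H
    # angle of handle: at theta'=0 r=(-.047,-.19)
    a0=np.arctan2(-.19,-.047);th=a0-np.arctan2(r[1],r[0]);th=(th+np.pi)%(2*np.pi)-np.pi
    yaw=np.arctan2(R[1,1],R[0,1])
    F=R.T@np.array(s["contact_force"])
    print("t %.2f th' %.4f th %.4f yaw %.3f radius %.4f pos %s F(tool) %s w %.4f"%(s["t"],th,th-.0245,yaw,np.linalg.norm(r),np.round(p,4),np.round(F,1),s["width"]))
E
python3 -c "
from h import *
door();to(.5,0,.122)"
```

```text
t: 5.22
eef_pos: [0.5124, -0.0144, 0.1233]
orientation: [[0.421, 0.907, 0.006], [0.907, -0.421, -0.001], [0.002, 0.006, -1.0]]
contact_force: [1.9, 0.5, -2.4]
width: 0.0117
t 5.22 th' 0.4106 th 0.3861 yaw -0.434 radius 0.1944 pos [ 0.5124 -0.0144  0.1233] F(tool) [1.3 1.5 2.4] w 0.0117
t 5.22 pos [ 0.5124 -0.0144  0.1233] yaw -0.434 w 0.0117 F [ 1.86  0.52 -2.36]
shift tool [ 0.0079 -0.0173  0.0012] tilt [ 0.0063 -0.0009] wz None len 0.019
fix wx,wy [ 0.0061 -0.0019]
```

```bash
python3 -m jog '[[[0,0,0.06,0.0031,-0.0114,-0.0003,0.008],[0,0,0.06,0.0031,-0.0114,-0.0003,0.008],[0,0,0.06,0.0031,-0.0114,-0.0003,0.008],[0,0,0.06,0.0031,-0.0114,-0.0003,0.008],[0,0,0.06,0.0031,-0.0114,-0.0003,0.008],[0,0,0.06,0.0031,-0.0114,-0.0003,0.008],[0,0,0.06,0.0031,-0.0114,-0.0003,0.008]]]'
python3 -c "
from h import *
door();to(.5,0,.122)"
```

```text
t: 5.8
eef_pos: [0.4573, 0.0526, 0.1233]
orientation: [[0.768, 0.64, 0.006], [0.64, -0.768, 0.001], [0.006, 0.003, -1.0]]
contact_force: [3.9, 1.1, -6.6]
width: 0.0115
t 5.80 th' 0.8610 th 0.8365 yaw -0.876 radius 0.1940 pos [0.4573 0.0526 0.1233] F(tool) [3.6 1.6 6.6] w 0.0115
t 5.80 pos [0.4573 0.0526 0.1233] yaw -0.876 w 0.0115 F [ 3.87  1.09 -6.59]
shift tool [-0.0009  0.0677  0.0015] tilt [0.0063 0.0014] wz None len 0.068
fix wx,wy [ 0.003  -0.0057]
```

```bash
python3 -m jog '[[[0,0,0.06,0.0029,-0.0114,0,0.008],[0,0,0.06,0.0029,-0.0114,0,0.008],[0,0,0.06,0.0029,-0.0114,0,0.008],[0,0,0.06,0.0029,-0.0114,0,0.008],[0,0,0.06,0.0029,-0.0114,0,0.008],[0,0,0.06,0.0029,-0.0114,0,0.008],[0,0,0.06,0.0029,-0.0114,0,0.008],[0,0,0.06,0.0029,-0.0114,0,0.008],[0,0,0.05,0.0024,-0.0095,0,0.008],[0,0,0.04,0.002,-0.0076,0,0.008]]]'
python3 -c "
from h import *
door();to(.5,0,.122)"
```

```text
t: 6.63
eef_pos: [0.4383, 0.1658, 0.1232]
orientation: [[0.995, 0.099, 0.014], [0.099, -0.995, -0.0], [0.013, 0.002, -1.0]]
contact_force: [1.3, -0.1, -2.9]
width: 0.0115
t 6.63 th' 1.4617 th 1.4372 yaw -1.471 radius 0.1940 pos [0.4383 0.1658 0.1232] F(tool) [1.3 0.2 2.9] w 0.0115
t 6.63 pos [0.4383 0.1658 0.1232] yaw -1.471 w 0.0115 F [ 1.33 -0.08 -2.85]
shift tool [0.045  0.1711 0.0022] tilt [ 0.0136 -0.0005] wz None len 0.177
fix wx,wy [ 0.0018 -0.0135]
```

```bash
python3 -m jog '[[[0,0,0.05,0.0026,-0.0095,0,0.008],[0,0,0.05,0.0026,-0.0095,0,0.008],[0,0,0,0,0,0,0.008],[0,0,0,0,0,0,0.03],[0,0,0,0,0,0,0.03],[0,0,0,0,0,-0.0004,0.03],[0,0,0,0,0,-0.0004,0.03]]]'
python3 -c "
from h import *
door();to(.5,0,.122)"
```

```text
t: 7.22
eef_pos: [0.4425, 0.1861, 0.1251]
orientation: [[1.0, 0.0, 0.016], [0.0, -1.0, -0.001], [0.016, 0.001, -1.0]]
contact_force: [0.1, -0.2, -0.6]
width: 0.0296
t 7.22 th' 1.5689 th 1.5444 yaw -1.570 radius 0.1936 pos [0.4425 0.1861 0.1251] F(tool) [0.1 0.2 0.6] w 0.0296
t 7.22 pos [0.4425 0.1861 0.1251] yaw -1.570 w 0.0296 F [ 0.1  -0.24 -0.61]
shift tool [0.0574 0.1862 0.0042] tilt [ 0.0156 -0.0011] wz None len 0.195
fix wx,wy [ 0.0012 -0.0156]
```

Released. Lift straight up, then photograph the open tray.

```bash
python3 -m jog '[[[0,0,0,0,0,-0.008,0.03],[0,-0.005,0,0,0,-0.015,0.03],[0,-0.005,0,0,0,-0.02,0.03],[0,-0.005,0,0,0,-0.02,0.03],[0,0,0,0,0,-0.02,0.03],[0,0,0,0,0,-0.015,0.03],[0,0,0,0.01,0.02,-0.01,0.03],[0,0,0,0.01,0.02,0,0.03],[0,0,0,0,0.01,0,0.03],[0,0,0,0,0,0,0.03]]]'
python3 - <<'E'
from h import *
door();to(.5,0,.122)
cv2.imwrite("pics/w3.png",grab_frame("wrist"))
crop(grab_frame("top"),215,120,160,150,5,"pics/t3.png")
E
```

```text
t: 8.05
eef_pos: [0.4618, 0.132, 0.2457]
orientation: [[1.0, 0.001, 0.006], [0.001, -1.0, -0.001], [0.006, 0.001, -1.0]]
contact_force: [0.8, 0.1, 0.5]
width: 0.0301
t 8.05 th' 1.2809 th 1.2564 yaw -1.570 radius 0.1689 pos [0.4618 0.132  0.2457] F(tool) [ 0.8 -0.1 -0.5] w 0.0301
t 8.05 pos [0.4618 0.132  0.2457] yaw -1.570 w 0.0301 F [0.76 0.09 0.53]
shift tool [0.0373 0.1319 0.1241] tilt [ 0.0064 -0.0008] wz None len 0.185
fix wx,wy [ 0.0008 -0.0064]
```

View pics/w3.png

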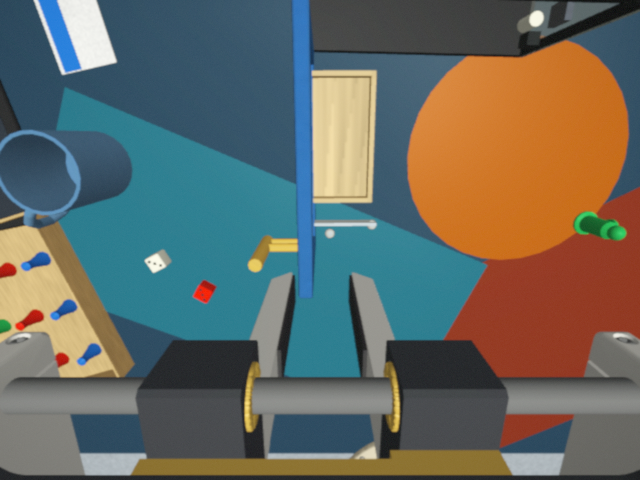

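View pics/t3.png

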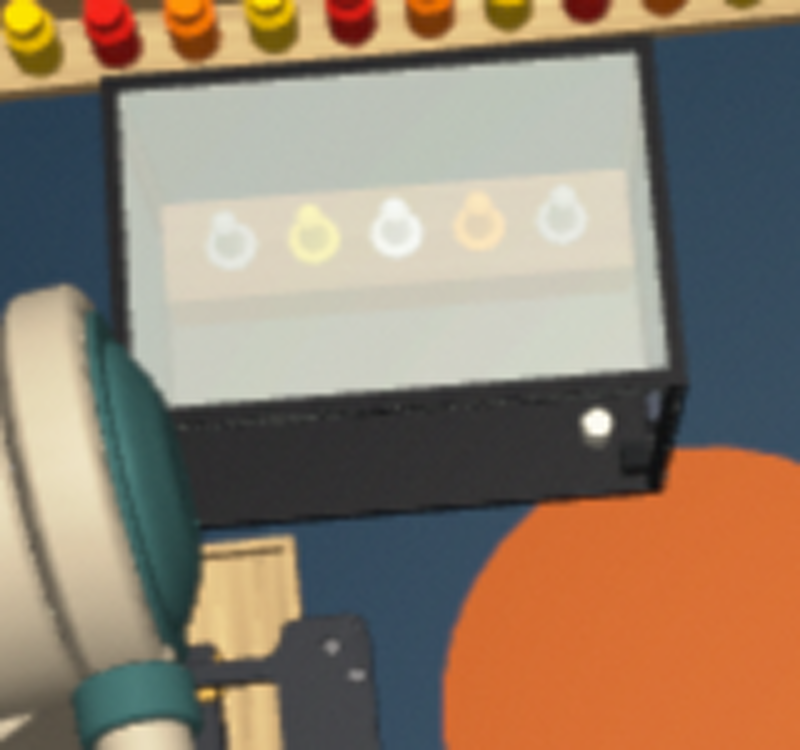

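The door stands straight out. In the wrist view the tray's rim corners are at about (377,70) and (373,203), the leaf's top inner edge is at column 312, and the handle top is at (256,264).

```bash
python3 - <<'E'
from h import *
np.set_printoptions(precision=4,suppress=True)
s=read_state()
for p in((377,70),(373,203),(312,70),(312,202)): print(atz("wrist",*p,.107,s))
print("floor corners")
for p in((373,76),(369,197)): print(atz("wrist",*p,.095,s))
print("handle",atz("wrist",256,265,.16,s),"leaf inner free",atz("wrist",312,296,.16,s),"far",atz("wrist",310,0,.16,s))
E
```

```text
[0.5957 0.0871 0.107 ]
[0.4835 0.0856 0.107 ]
[0.5957 0.1412 0.107 ]
[0.4844 0.142  0.107 ]
floor corners
[0.593  0.0886 0.095 ]
[0.487  0.0879 0.095 ]
handle [0.4425 0.1862 0.16  ] leaf inner free [0.4151 0.141  0.16  ] far [0.6292 0.1409 0.16  ]
```

```bash
python3 -m jog '[[[0,0,0,0.003,0.034,-0.0003,0.05],[0,0,0,0.003,0.034,-0.0003,0.05],[0,0,0,0.003,0.034,-0.0003,0.05],[0,0,0,0.003,0.034,-0.0003,0.05],[0,0,0,0.003,0.034,-0.0003,0.05],[0,0,0,0.003,0.034,-0.0003,0.05],[0,0,0,0.003,0.034,-0.0003,0.05],[0,0,0,0.003,0.034,-0.0003,0.05],[0,0,0,0.003,0.034,-0.0003,0.05],[0,0,0,0.003,0.034,-0.0003,0.05],[0,0,0,0.003,0.034,-0.0003,0.05],[0,0,0,0.003,0.034,-0.0003,0.05]]]'
python3 -m jog '[[[0,0,-0.11,0,0,-0.0004,0.05],[0,0,-0.11,0,0,-0.0004,0.05],[0,0,-0.11,0,0,-0.0004,0.05],[0,0,-0.11,0,0,-0.0004,0.05],[0,0,-0.11,0,0,-0.0004,0.05],[0,0,-0.11,0,0,-0.0004,0.05],[0,0,-0.11,0,0,-0.0004,0.05],[0,0,-0.11,0,0,-0.0004,0.05],[0,0,-0.11,0,0,-0.0004,0.05],[0,0,-0.11,0,0,-0.0004,0.05],[0,0,-0.11,0,0,-0.0004,0.05],[0,0,-0.11,0,0,-0.0004,0.05],[0,0,-0.11,0,0,-0.0004,0.05],[0,0,0,0,0,-0.0004,0.05]]]'
python3 - <<'E'
from h import *
to(.5105,-.322,.245,0)
cv2.imwrite("pics/w4.png",grab_frame("wrist"))
E
```

```text
t: 9.15
eef_pos: [0.4974, -0.2693, 0.2395]
orientation: [[1.0, 0.024, -0.005], [0.025, -0.999, 0.02], [-0.004, -0.02, -1.0]]
contact_force: [0.8, -0.0, 0.5]
width: 0.0498
t: 10.32
eef_pos: [0.4983, -0.2591, 0.2334]
orientation: [[0.043, 0.999, -0.021], [0.998, -0.042, 0.042], [0.041, -0.023, -0.999]]
contact_force: [0.2, -0.4, -0.2]
width: 0.0501
t 10.32 pos [ 0.4983 -0.2591  0.2334] yaw -0.042 w 0.0501 F [ 0.17 -0.44 -0.18]
shift tool [-0.0618  0.0145 -0.0145] tilt [-0.0211  0.0417] wz -0.042 len 0.065
fix wx,wy [-0.0229 -0.0408]
```

View pics/w4.png

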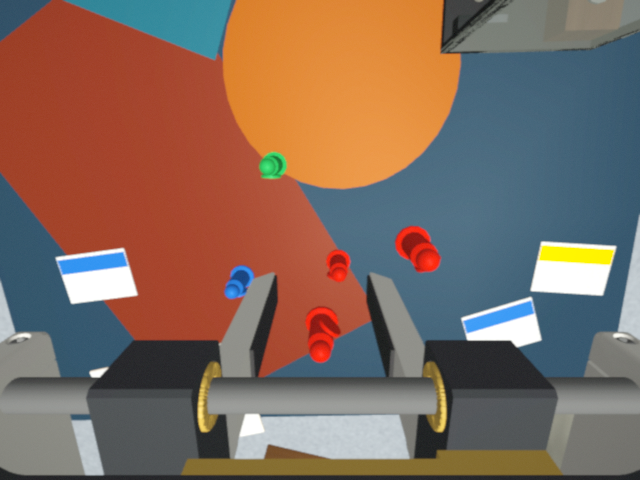

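```bash
python3 -m jog '[[[-0.023,-0.04,0,-0.015,0.004,-0.004,0.05],[0,0,-0.04,-0.02,0.005,-0.003,0.05],[0,0,0,-0.012,0.003,-0.001,0.05],[0,0,0,0,0,-0.0004,0.05]]]'
python3 - <<'E'
from h import *
to(.5105,-.322,.245,0)
f=grab_frame("wrist");cv2.imwrite("pics/w5.png",f);crop(f,220,200,220,180,3.5,"pics/w5c.png")
E
```

```text
t: 10.7
eef_pos: [0.5092, -0.304, 0.2399]
orientation: [[0.013, 1.0, -0.001], [1.0, -0.013, 0.003], [0.003, -0.001, -1.0]]
contact_force: [-0.3, -0.3, 0.4]
width: 0.0498
t 10.70 pos [ 0.5092 -0.304   0.2399] yaw -0.013 w 0.0498 F [-0.3  -0.34  0.38]
shift tool [-0.018   0.0015 -0.0051] tilt [-0.0014  0.0032] wz -0.013 len 0.019
fix wx,wy [-0.0014 -0.0032]
```

View pics/w5c.png

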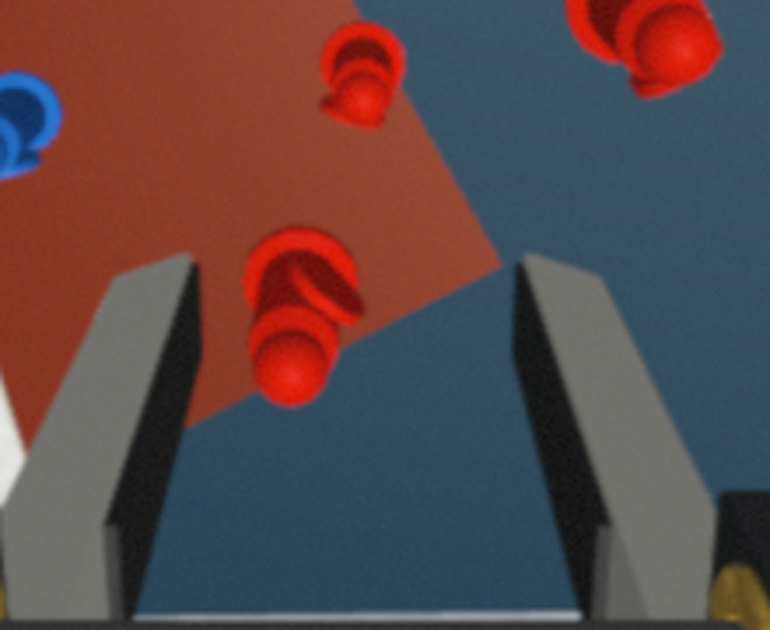

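The small figure's base is at wrist pixel (323.7,218). A plate-like bump is on its -y/-x side, so I turn the jaws to yaw -0.4 to clear it.

```bash
python3 - <<'E'
from h import *
s=read_state();print(atz("wrist",323.7,217.5,.003,s),atz("wrist",220+363/3.5,200+99/3.5,.05,s))
E
python3 -m jog '[[[0,0,0.1,-0.008,0.001,0.01,0.05],[0,0,0.1,-0.008,0.001,0.02,0.05],[0,0,0.1,0,0,0.02,0.05],[0,0,0.08,0,0,0.02,0.05],[0,0,0,0,0,0.01,0.05],[0,0,0,0,0,0,0.05]]]'
python3 - <<'E'
from h import *
to(.5105,-.322,.09,-.4)
f=grab_frame("wrist");crop(f,180,180,280,210,2.8,"pics/w6c.png")
E
```

```text
[ 0.51056428 -0.31832948  0.003     ] [ 0.5103704  -0.31944765  0.05      ]
t: 11.25
eef_pos: [0.5101, -0.3147, 0.1573]
orientation: [[0.407, 0.914, -0.001], [0.913, -0.407, 0.009], [0.008, -0.005, -1.0]]
contact_force: [0.0, 1.0, -0.2]
width: 0.0501
t 11.25 pos [ 0.5101 -0.3147  0.1573] yaw -0.419 w 0.0501 F [ 0.03  1.01 -0.24]
shift tool [-0.0071  0.0037  0.0673] tilt [-0.0009  0.0093] wz -0.019 len 0.068
fix wx,wy [-0.0046 -0.0081]
```

View pics/w6c.png

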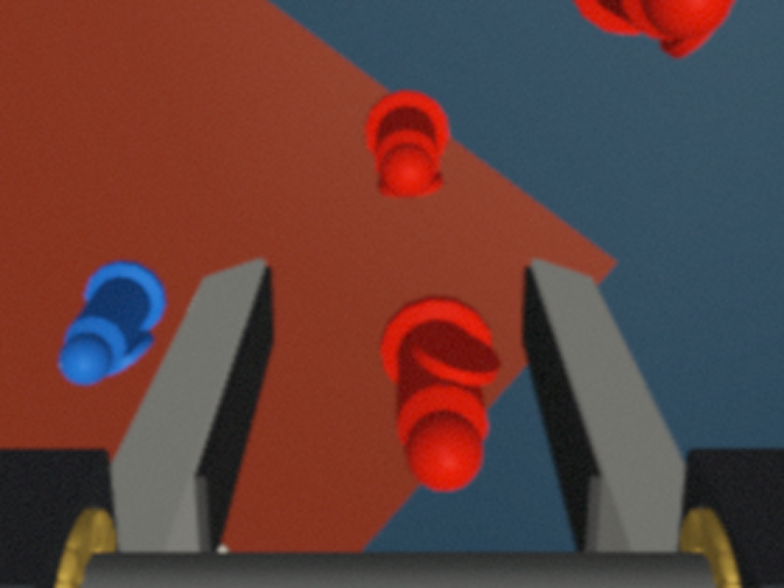

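The bump is now symmetric and behind the column, clear of both jaws; the head is at (326,240). Now I go down.

```bash
python3 - <<'E'
from h import *
s=read_state();print(atz("wrist",326.1,240.4,.05,s),atz("wrist",180+407/2.8,180+133/2.8,.003,s))
E
python3 -m jog '[[[-0.005,-0.008,0,-0.0065,0.0037,0.01,0.05],[0,0,0,0,0,0.015,0.05],[0,0,0,0,0,0.015,0.05],[0,0,0,0,0,0.01,0.05],[0,0,0,0,0,0.0,0.05]]]'
python3 - <<'E'
from h import *
to(.5105,-.321,.010,-.4)
E
```

```text
[ 0.51142588 -0.32086143  0.05      ] [ 0.51081847 -0.32143728  0.003     ]
t: 11.72
eef_pos: [0.515, -0.3233, 0.113]
orientation: [[0.401, 0.916, 0.01], [0.916, -0.401, -0.006], [-0.002, 0.012, -1.0]]
contact_force: [0.4, -0.5, -0.7]
width: 0.0502
t 11.72 pos [ 0.515  -0.3233  0.113 ] yaw -0.413 w 0.0502 F [ 0.42 -0.46 -0.7 ]
shift tool [ 0.0005 -0.0063  0.1029] tilt [ 0.0099 -0.0064] wz -0.013 len 0.103
fix wx,wy [0.0116 0.0019]
```

```bash
python3 -m jog '[[[0.008,0.001,0,0,-0.005,0.01,0.05],[0,0,0,0,0,0.012,0.05],[0,0,0,0,0,0.012,0.05],[0,0,0,0,0,0.004,0.05]]]'
python3 - <<'E'
from h import *
to(.5108,-.321,.010,-.4)
E
```

```text
t: 12.05
eef_pos: [0.5126, -0.3225, 0.0776]
orientation: [[0.399, 0.917, 0.008], [0.917, -0.399, -0.006], [-0.003, 0.01, -1.0]]
contact_force: [-0.9, 0.5, -1.1]
width: 0.0504
t 12.05 pos [ 0.5126 -0.3225  0.0776] yaw -0.411 w 0.0504 F [-0.85  0.48 -1.12]
shift tool [ 0.0008 -0.003   0.0676] tilt [ 0.0083 -0.0064] wz -0.011 len 0.068
fix wx,wy [0.0101 0.0026]
```

```bash
python3 -m jog '[[[0.01,0.003,0,0.0005,-0.003,0.01,0.05],[0,0,0,0,0,0.014,0.05],[0,0,0,0,0,0.014,0.05],[0,0,0,0,0,0.014,0.05],[0,0,0,0,0,0.008,0.05],[0,0,0,0,0,0.002,0.05],[0,0,0,0,0,0,0.05]]]'
python3 - <<'E'
from h import *
to(.5108,-.321,.010,-.4)
E
```

```text
t: 12.63
eef_pos: [0.5109, -0.3215, 0.0142]
orientation: [[0.398, 0.917, 0.001], [0.917, -0.398, -0.0], [0.0, 0.001, -1.0]]
contact_force: [0.5, 0.2, -0.8]
width: 0.0501
t 12.63 pos [ 0.5109 -0.3215  0.0142] yaw -0.409 w 0.0501 F [ 0.54  0.23 -0.78]
shift tool [ 0.0004 -0.0003  0.0042] tilt [ 0.0013 -0.0005] wz -0.009 len 0.004
fix wx,wy [ 0.0014 -0.0001]
```

```bash
python3 -m jog '[[[0,0,0,0,0,0.003,0.05],[0,0,0,0,0,0,0.015],[0,0,0,0,0,0,0.015],[0,0,0,0,0,0,0.015],[0,0,0,0,0,-0.0003,0.015],[0,0,0,0,0,-0.0003,0.015],[0,0,0,0,0,-0.0003,0.015]]]'
python3 - <<'E'
from h import *
to(.5108,-.321,.010,-.4)
cv2.imwrite("pics/w7.png",grab_frame("wrist"))
E
```

```text
t: 13.22
eef_pos: [0.5126, -0.3229, 0.015]
orientation: [[0.398, 0.917, 0.005], [0.917, -0.398, -0.004], [-0.001, 0.006, -1.0]]
contact_force: [-0.8, 0.3, -0.9]
width: 0.0198
t 13.22 pos [ 0.5126 -0.3229  0.015 ] yaw -0.409 w 0.0198 F [-0.78  0.32 -0.86]
shift tool [ 0.001  -0.0025  0.005 ] tilt [ 0.0053 -0.0037] wz -0.009 len 0.006
fix wx,wy [0.0064 0.0013]
```

View pics/w7.png

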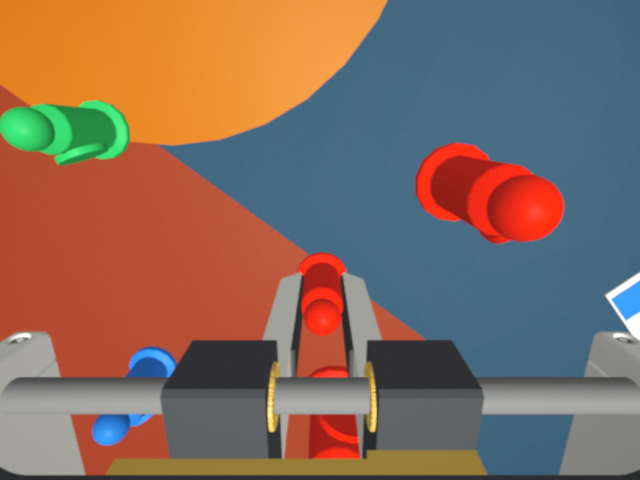

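Held: width 19.8 mm, and the figure is upright between the pads. Now lift.

```bash
python3 -m jog '[[[0.006,0.001,0,0,0,-0.008,0.015],[0,0,0,0,0,-0.015,0.015],[0,0,0,0,0,-0.022,0.015],[0,0,0,0,0,-0.025,0.015],[0,0,0,0,0,-0.025,0.015],[0,0,0,0,0,-0.025,0.015],[0,0,0,0,0,-0.025,0.015],[0,0,0,0,0,-0.015,0.015],[0,0,0,0,0,-0.008,0.015]]]'
python3 - <<'E'
from h import *
to(.540,.114,.190,0)
E
```

```text
t: 14.02
eef_pos: [0.51, -0.3207, 0.1867]
orientation: [[0.398, 0.917, -0.008], [0.917, -0.398, 0.006], [0.003, -0.01, -1.0]]
contact_force: [0.5, -0.2, -1.1]
width: 0.0202
t 14.02 pos [ 0.51   -0.3207  0.1867] yaw -0.409 w 0.0202 F [ 0.53 -0.16 -1.06]
shift tool [ 0.4108 -0.1455 -0.0008] tilt [-0.008   0.0062] wz -0.409 len 0.436
fix wx,wy [-0.0098 -0.0026]
```

```bash
python3 -m jog '[[[-0.005,-0.001,0,0.015,-0.005,-0.001,0.015],[-0.005,-0.001,0,0.025,-0.009,-0.001,0.015],[0,0,0,0.03,-0.0107,-0.001,0.015],[0,0,0,0.03,-0.0107,-0.001,0.015],[0,0,0,0.03,-0.0107,-0.001,0.015],[0,0,0,0.03,-0.0107,-0.001,0.015],[0,0,0,0.03,-0.0107,-0.001,0.015],[0,0,0,0.03,-0.0107,-0.001,0.015],[0,0,0,0.03,-0.0107,-0.001,0.015],[0,0,0,0.03,-0.0107,-0.001,0.015],[0,0,0,0.03,-0.0107,-0.001,0.015],[0,0,0,0.02,-0.007,-0.001,0.015],[0,0,0,0.01,-0.003,-0.001,0.015],[0,0,-0.07,0,0,0,0.015],[0,0,-0.1,0,0,0,0.015],[0,0,-0.1,0,0,0,0.015],[0,0,-0.08,0,0,0,0.015],[0,0,0,0,0,0,0.015]]]'
python3 - <<'E'
from h import *
to(.540,.114,.190,0)
E
```

```text
t: 15.52
eef_pos: [0.5141, 0.0772, 0.1807]
orientation: [[0.04, 0.999, -0.033], [0.999, -0.039, 0.015], [0.014, -0.033, -0.999]]
contact_force: [0.1, 0.4, -1.6]
width: 0.0199
t 15.52 pos [0.5141 0.0772 0.1807] yaw -0.039 w 0.0199 F [ 0.11  0.43 -1.58]
shift tool [ 0.0379  0.0241 -0.0096] tilt [-0.0326  0.0149] wz -0.039 len 0.046
fix wx,wy [-0.0332 -0.0136]
```

```bash
python3 -m jog '[[[-0.02,-0.008,0,0.012,0.008,0,0.015],[-0.013,-0.005,-0.03,0.014,0.009,0,0.015],[0,0,0,0.008,0.005,0,0.015],[0,0,0,0,0,0,0.015],[0,0,0,0,0,0,0.015]]]'
python3 - <<'E'
from h import *
to(.540,.114,.112,0)
f=grab_frame("wrist");cv2.imwrite("pics/w8.png",f)
f=grab_frame("scene");crop(f,230,130,220,190,3.5,"pics/s8.png")
E
```

```text
t: 15.93
eef_pos: [0.5317, 0.1139, 0.1758]
orientation: [[0.018, 1.0, -0.01], [1.0, -0.018, 0.0], [0.0, -0.01, -1.0]]
contact_force: [-1.0, -1.2, -0.3]
width: 0.0199
t 15.93 pos [0.5317 0.1139 0.1758] yaw -0.018 w 0.0199 F [-0.97 -1.19 -0.28]
shift tool [0.0003 0.0089 0.0637] tilt [-0.0096  0.0005] wz -0.018 len 0.064
fix wx,wy [-0.0096 -0.0003]
```

View pics/w8.png

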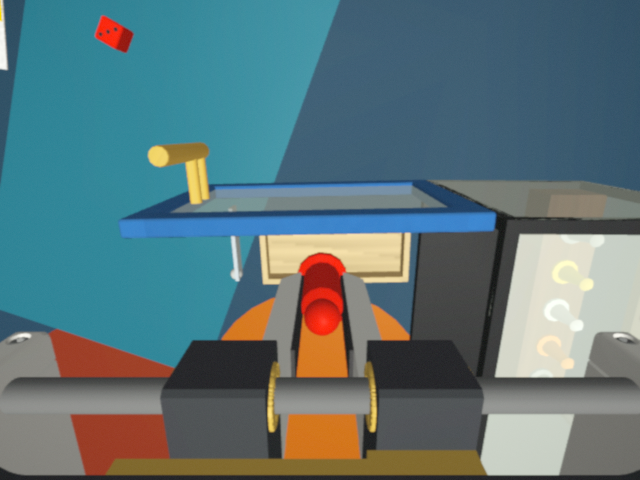

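View pics/s8.png

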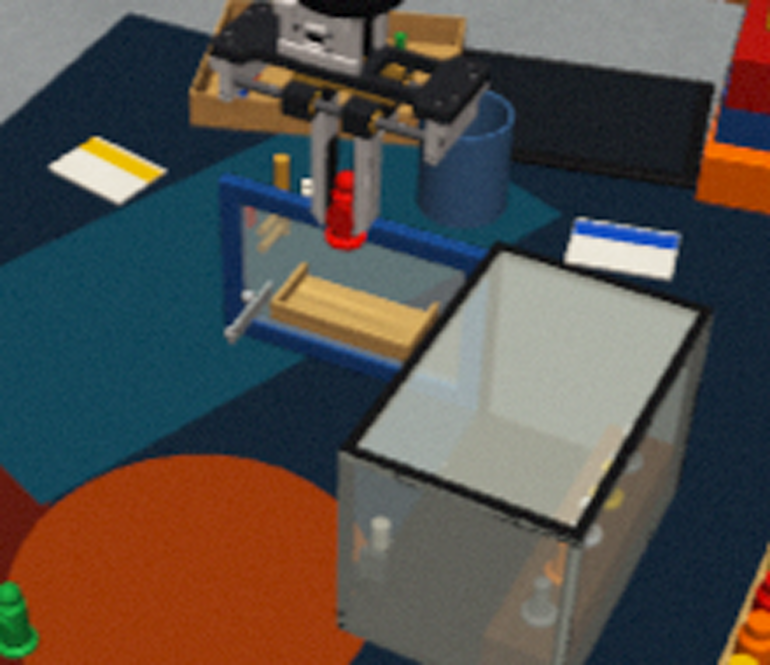

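The figure hangs straight over the tray. The leaf's inner top edge is at row 230 and the tray's outer rim at row 281, spanning columns 262 to 410.

```bash
python3 - <<'E'
from h import *
s=read_state();
print(atz("wrist",320,232,.16,s),atz("wrist",263,281,.107,s),atz("wrist",409,281,.107,s))
to(.540,.114,.113,0)
E
python3 -m jog '[[[-0.009,0,-0.015,0,0.008,0.004,0.015],[0,0,0,0,0,0.012,0.015],[0,0,0,0,0,0.012,0.015],[0,0,0,0,0,0.004,0.015],[0,0,0,0,0,0,0.015]]]'
python3 - <<'E'
from h import *
to(.540,.114,.113,0)
E
```

```text
[0.53101735 0.14116321 0.16      ] [0.48517479 0.08752624 0.107     ] [0.59772562 0.08587941 0.107     ]
t 16.03 pos [0.5319 0.1133 0.176 ] yaw -0.018 w 0.0203 F [-0.39  0.37 -0.78]
shift tool [0.0008 0.0087 0.0629] tilt [-0.0092  0.0005] wz -0.018 len 0.063
fix wx,wy [-0.0092 -0.0003]
t: 16.45
eef_pos: [0.542, 0.1104, 0.1429]
orientation: [[0.005, 1.0, 0.004], [1.0, -0.005, -0.001], [-0.001, 0.004, -1.0]]
contact_force: [-0.4, 0.6, -0.9]
width: 0.02
t 16.45 pos [0.542  0.1104 0.1429] yaw -0.005 w 0.0200 F [-0.43  0.61 -0.93]
shift tool [ 0.0036 -0.0022  0.0299] tilt [ 0.004  -0.0006] wz -0.005 len 0.03
fix wx,wy [0.004  0.0006]
```

```bash
python3 -m jog '[[[0.004,0,0,0.003,-0.001,0.008,0.015],[0,0,0,0,0,0.01,0.015],[0,0,0,0,0,0.004,0.015],[0,0,0,0,0,0.0,0.015]]]'
python3 - <<'E'
from h import *
to(.540,.114,.110,0)
E
```

```text
t: 16.78
eef_pos: [0.542, 0.1128, 0.1195]
orientation: [[0.006, 1.0, 0.001], [1.0, -0.006, -0.001], [-0.001, 0.001, -1.0]]
contact_force: [0.2, 0.6, -0.9]
width: 0.02
t 16.78 pos [0.542  0.1128 0.1195] yaw -0.006 w 0.0200 F [ 0.17  0.56 -0.87]
shift tool [ 0.0012 -0.002   0.0095] tilt [ 0.0013 -0.0006] wz -0.006 len 0.01
fix wx,wy [0.0013 0.0006]
```

```bash
python3 -m jog '[[[0,0,0,0.001,-0.001,0.004,0.015],[0,0,0,0,0,0.003,0.015],[0,0,0,0,0,0.0015,0.015]]]'; python3 -m jog '[[[0,0,0,0,0,0.001,0.015],[0,0,0,0,0,0.001,0.015]]]'
python3 - <<'E'
from h import *
to(.540,.114,.110,0)
E
```

```text
t: 17.03
eef_pos: [0.5413, 0.114, 0.1105]
orientation: [[0.006, 1.0, 0.002], [1.0, -0.006, -0.001], [-0.001, 0.002, -1.0]]
contact_force: [-0.6, -0.2, -0.2]
width: 0.0202
t: 17.2
eef_pos: [0.5413, 0.114, 0.1092]
orientation: [[0.006, 1.0, 0.002], [1.0, -0.006, -0.001], [-0.001, 0.002, -1.0]]
contact_force: [-3.0, -1.2, 10.8]
width: 0.0202
t 17.20 pos [0.5413 0.114  0.1092] yaw -0.006 w 0.0202 F [-3.04 -1.23 10.83]
shift tool [-0.     -0.0013 -0.0008] tilt [ 0.0023 -0.0006] wz -0.006 len 0.002
fix wx,wy [0.0023 0.0006]
```

The base touches the tray floor at TCP z 0.109, as expected. Release.

```bash
python3 -m jog '[[[0,0,0,0,0,-0.0005,0.03],[0,0,0,0,0,-0.0004,0.042],[0,0,0,0,0,-0.0004,0.042],[0,0,0,0,0,-0.0004,0.042],[0,0,0,0,0,-0.006,0.042],[0,0,0,0,0,-0.012,0.042],[0,0,0,0,0,-0.02,0.042],[0,0,0,0,0,-0.02,0.042],[0,0,0,0,0,-0.02,0.042],[0,0,0,0,0,-0.02,0.042],[0,0,0,0,0,-0.02,0.042],[0,0,0,0,0,-0.01,0.042]]]'
python3 - <<'E'
from h import *
to(.4425,.1861,.235,-1.57)
f=grab_frame("wrist");cv2.imwrite("pics/w9.png",f)
f=grab_frame("scene");crop(f,230,130,220,190,3.5,"pics/s9.png")
E
```

```text
t: 18.2
eef_pos: [0.5394, 0.114, 0.245]
orientation: [[0.006, 1.0, -0.002], [1.0, -0.006, -0.001], [-0.001, -0.002, -1.0]]
contact_force: [0.7, -0.6, -0.5]
width: 0.042
t 18.20 pos [0.5394 0.114  0.245 ] yaw -0.006 w 0.0420 F [ 0.67 -0.56 -0.51]
shift tool [ 0.0716 -0.0973  0.0101] tilt [-0.0016 -0.0009] wz 1.564 len 0.121
fix wx,wy [-0.0016  0.0009]
```

View pics/w9.png

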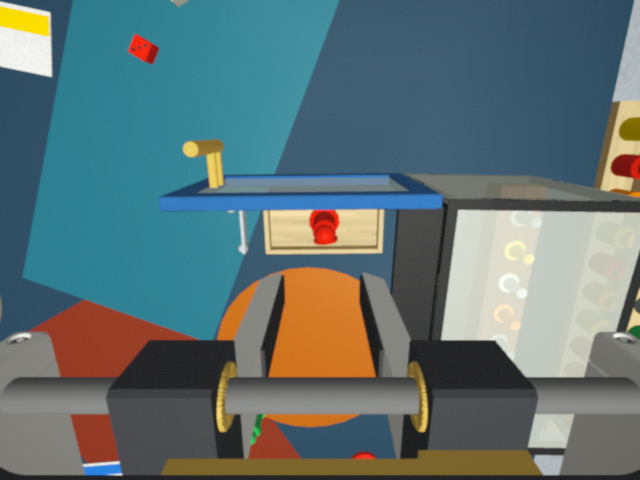

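View pics/s9.png

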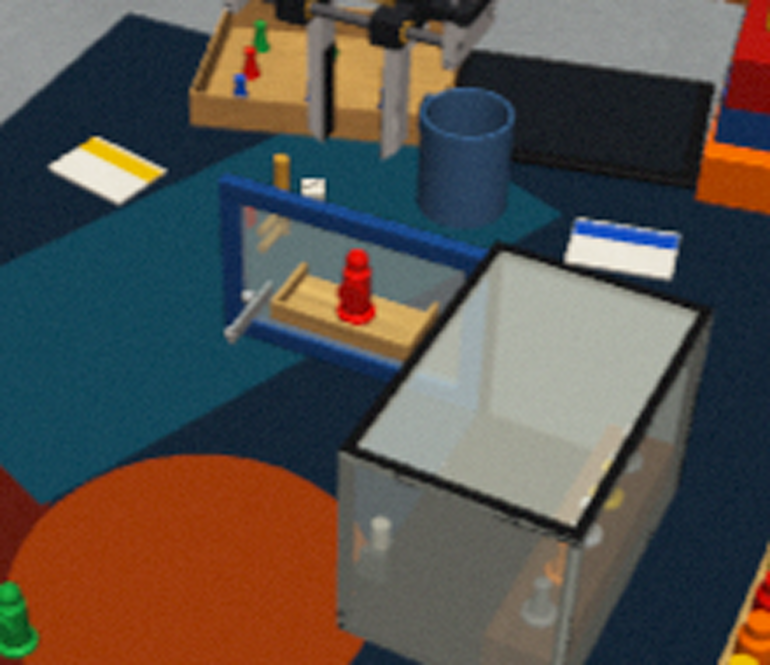

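The figure stands upright in the tray: scene crop (356,290), wrist (324,228). Back to the handle.

```bash
python3 -m jog '[[[0,0,0.115,0,0,-0.0004,0.03],[0,0,0.115,0,0,-0.0004,0.03],[0,0,0.115,0,0,-0.0004,0.03],[0,0,0.115,0,0,-0.0004,0.03],[0,0,0.115,0,0,-0.0004,0.03],[0,0,0.115,0,0,-0.0004,0.03],[0,0,0.115,0,0,-0.0004,0.03],[0,0,0.115,0,0,-0.0004,0.03],[0,0,0.115,0,0,-0.0004,0.03],[0,0,0.115,0,0,-0.0004,0.03],[0,0,0.115,0,0,-0.0004,0.03],[0,0,0.115,0,0,-0.0004,0.03],[0,0,0.115,0,0,-0.0004,0.03],[0,0,0,-0.02,-0.015,0,0.03],[0,0,0,-0.025,-0.018,0,0.03],[0,0,0,-0.025,-0.018,0,0.03],[0,0,0,-0.015,-0.01,0,0.03],[0,0,0,-0.005,-0.005,0,0.03],[0,0,0,0,0,0,0.03]]]'
python3 - <<'E'
from h import *
to(.4425,.1861,.18,-1.57)
E
```

```text
t: 19.88
eef_pos: [0.4363, 0.1803, 0.2309]
orientation: [[0.999, -0.011, -0.036], [-0.011, -1.0, -0.005], [-0.036, 0.006, -0.999]]
contact_force: [0.4, -0.4, -0.3]
width: 0.0301
t 19.88 pos [0.4363 0.1803 0.2309] yaw -1.582 w 0.0301 F [ 0.36 -0.41 -0.26]
shift tool [ 0.008  -0.0062  0.0506] tilt [-0.0361 -0.0054] wz -0.012 len 0.052
fix wx,wy [0.0058 0.0361]
```

```bash
python3 -m jog '[[[0.004,0.025,0,0.006,-0.005,0.008,0.03],[0,0.011,0,0,0,0.012,0.03],[0,0,0,0,0,0.012,0.03],[0,0,0,0,0,0.006,0.03],[0,0,0,0,0,0,0.03]]]'
python3 - <<'E'
from h import *
s=read_state()
to(.4425,.1861,.123,-1.57)
cv2.imwrite("pics/w10.png",grab_frame("wrist"))
E
```

```text
t: 20.3
eef_pos: [0.446, 0.1834, 0.1899]
orientation: [[1.0, -0.011, 0.004], [-0.011, -1.0, -0.004], [0.004, 0.004, -1.0]]
contact_force: [-0.0, -0.8, 0.1]
width: 0.0298
t 20.30 pos [0.446  0.1834 0.1899] yaw -1.582 w 0.0298 F [-0.01 -0.82  0.06]
shift tool [-0.0038 -0.0029  0.0669] tilt [ 0.004  -0.0042] wz -0.012 len 0.067
fix wx,wy [ 0.0042 -0.004 ]
```

View pics/w10.png

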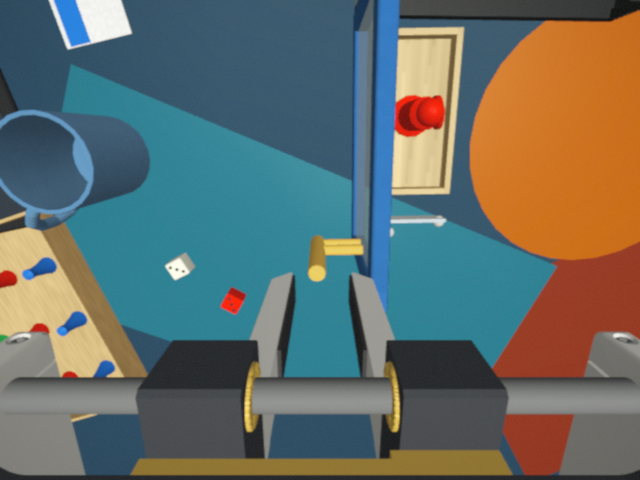

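The bar's top is at (317,273).

```bash
python3 - <<'E'
from h import *
s=read_state();p=atz("wrist",317,272.5,.16,s);print(p);to(p[0],p[1],.123,-1.57)
E
python3 -m jog '[[[0.004,-0.004,0,-0.003,-0.002,0.004,0.03],[0,0,0,0,0,0.004,0.03],[0,0,0,0,0,0,0.03]]]'
python3 -c "
from h import *
to(.4425,.1861,.123,-1.57)"
```

```text
[0.44329549 0.18584967 0.16      ]
t 20.35 pos [0.4463 0.1835 0.1904] yaw -1.582 w 0.0305 F [1.03 0.4  0.96]
shift tool [-0.0033 -0.0026  0.0673] tilt [ 0.0045 -0.0041] wz -0.012 len 0.067
fix wx,wy [ 0.0041 -0.0046]
t: 20.6
eef_pos: [0.4451, 0.1851, 0.1825]
orientation: [[1.0, -0.013, 0.002], [-0.013, -1.0, 0.0], [0.002, -0.0, -1.0]]
contact_force: [-0.1, -0.8, -0.4]
width: 0.0302
t 20.60 pos [0.4451 0.1851 0.1825] yaw -1.583 w 0.0302 F [-0.14 -0.81 -0.42]
shift tool [-0.0028 -0.0009  0.0595] tilt [0.002  0.0004] wz -0.013 len 0.06
fix wx,wy [-0.0005 -0.002 ]
```

```bash
python3 -m jog '[[[0,0,-0.008,-0.002,-0.001,0.008,0.03],[0,0,0,0,0,0.012,0.03],[0,0,0,0,0,0.014,0.03],[0,0,0,0,0,0.014,0.03],[0,0,0,0,0,0.01,0.03],[0,0,0,0,0,0.002,0.03],[0,0,0,0,0,0,0.03]]]'
python3 -c "
from h import *
to(.4425,.1861,.123,-1.57)"
```

```text
t: 21.18
eef_pos: [0.4443, 0.1869, 0.12]
orientation: [[1.0, -0.002, 0.007], [-0.002, -1.0, 0.002], [0.007, -0.002, -1.0]]
contact_force: [0.1, 0.0, 0.3]
width: 0.0295
t 21.18 pos [0.4443 0.1869 0.12  ] yaw -1.573 w 0.0295 F [0.05 0.03 0.26]
shift tool [-0.0018  0.0008 -0.003 ] tilt [0.0065 0.0018] wz -0.003 len 0.004
fix wx,wy [-0.0018 -0.0065]
```

```bash
python3 -m jog '[[[0,-0.006,0,-0.001,0,-0.002,0.03],[0,0,0,0,0,0,0.008],[0,0,0,0,0,0,0.008],[0,0,0,0,0,0,0.008],[0,0,0,0,0,0,0.008],[0,0,-0.015,-0.0007,0.0029,0,0.008],[0,0,-0.03,-0.0013,0.0057,0,0.008],[0,0,-0.04,-0.0017,0.0076,0,0.008],[0,0,-0.04,-0.0017,0.0076,0,0.008],[0,0,-0.04,-0.0017,0.0076,0,0.008],[0,0,-0.04,-0.0017,0.0076,0,0.008],[0,0,-0.04,-0.0017,0.0076,0,0.008],[0,0,-0.04,-0.0017,0.0076,0,0.008]]]'
python3 -c "
from h import *
door();to(.4425,.1861,.123,-1.57)"
```

```text
t: 22.27
eef_pos: [0.439, 0.131, 0.124]
orientation: [[0.954, 0.299, 0.005], [0.299, -0.954, 0.004], [0.006, -0.003, -1.0]]
contact_force: [0.2, 0.2, -2.8]
width: 0.0112
t 22.27 th' 1.2812 th 1.2567 yaw -1.267 radius 0.1917 pos [0.439 0.131 0.124] F(tool) [ 0.2 -0.1  2.8] w 0.0112
t 22.27 pos [0.439 0.131 0.124] yaw -1.267 w 0.0112 F [ 0.22  0.19 -2.79]
shift tool [ 0.0198 -0.0516  0.0012] tilt [0.0049 0.0044] wz 0.303 len 0.055
fix wx,wy [-0.0028 -0.006 ]
```

```bash
python3 -m jog '[[[0,0,-0.05,-0.0021,0.0095,0,0.008],[0,0,-0.05,-0.0022,0.0095,0,0.008],[0,0,-0.05,-0.0022,0.0095,0,0.008],[0,0,-0.05,-0.0022,0.0095,0,0.008],[0,0,-0.05,-0.0022,0.0095,0,0.008],[0,0,-0.05,-0.0022,0.0095,0,0.008],[0,0,-0.05,-0.0022,0.0095,0,0.008],[0,0,-0.05,-0.0022,0.0095,0,0.008]]]'
python3 -c "
from h import *
door();to(.4425,.1861,.123,-1.57)"
```

```text
t: 22.93
eef_pos: [0.4597, 0.0533, 0.124]
orientation: [[0.747, 0.665, 0.008], [0.665, -0.747, 0.008], [0.012, -0.001, -1.0]]
contact_force: [1.2, 1.2, -2.2]
width: 0.0112
t 22.93 th' 0.8584 th 0.8339 yaw -0.844 radius 0.1916 pos [0.4597 0.0533 0.124 ] F(tool) [ 1.7 -0.1  2.2] w 0.0112
t 22.93 pos [0.4597 0.0533 0.124 ] yaw -0.844 w 0.0112 F [ 1.2   1.2  -2.22]
shift tool [ 0.0755 -0.1106  0.0019] tilt [0.0082 0.0082] wz 0.726 len 0.134
fix wx,wy [-0.0007 -0.0116]
```

```bash
python3 -m jog '[[[0,0,-0.05,-0.0022,0.0095,0,0.008],[0,-0.005,-0.05,-0.0022,0.0095,0,0.008],[0,-0.005,-0.05,-0.0022,0.0095,0,0.008],[0,0,-0.05,-0.0022,0.0095,0,0.008],[0,0,-0.05,-0.0022,0.0095,0,0.008],[0,0,-0.045,-0.002,0.0085,0,0.008],[0,0,-0.035,-0.0015,0.0066,0,0.008],[0,0,-0.025,-0.0011,0.0047,0,0.008]]]'
python3 - <<'E'
from h import *
door();to(.4425,.1861,.123,-1.57)
f=grab_frame("scene");crop(f,230,130,220,190,3.5,"pics/s11.png")
E
```

```text
t: 23.6
eef_pos: [0.5033, -0.0038, 0.124]
orientation: [[0.452, 0.892, 0.003], [0.892, -0.452, 0.005], [0.006, -0.0, -1.0]]
contact_force: [0.7, 0.1, -0.7]
width: 0.0115
t 23.60 th' 0.4814 th 0.4569 yaw -0.469 radius 0.1920 pos [ 0.5033 -0.0038  0.124 ] F(tool) [0.4 0.5 0.7] w 0.0115
t 23.60 pos [ 0.5033 -0.0038  0.124 ] yaw -0.469 w 0.0115 F [ 0.68  0.13 -0.67]
shift tool [ 0.1419 -0.1402  0.0018] tilt [0.0025 0.0052] wz 1.101 len 0.199
fix wx,wy [-0.0001 -0.0057]
```

View pics/s11.png

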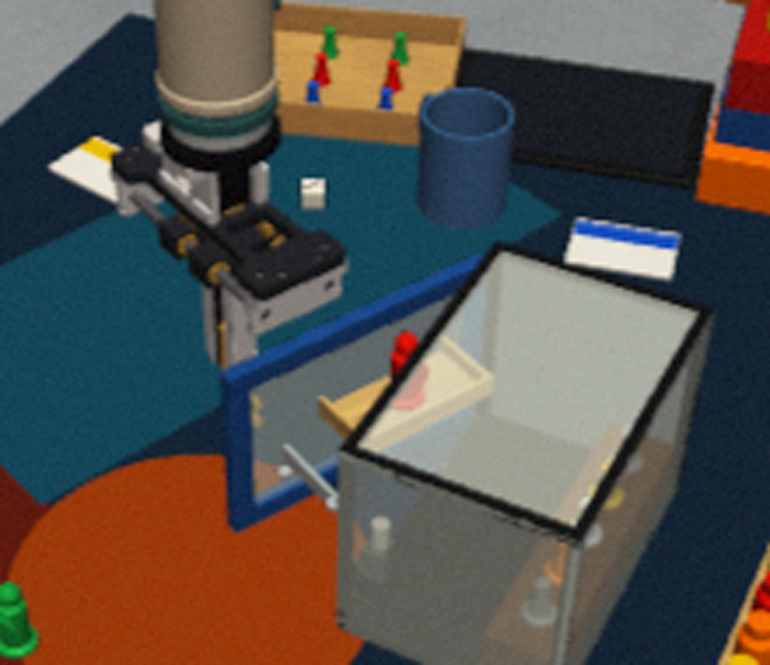

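The figure is still standing at door angle 0.457. I go slowly through the first click.

```bash
python3 -m jog '[[[0,-0.003,-0.02,-0.0009,0.0038,0,0.008],[0,0,-0.02,-0.0009,0.0038,0,0.008],[0,0,-0.02,-0.0009,0.0038,0,0.008],[0,0,-0.02,-0.0009,0.0038,0,0.008]]]'; python3 -c "
from h import *
door()"
python3 -m jog '[[[0,0,-0.02,-0.0009,0.0038,0,0.008],[0,0,-0.02,-0.0009,0.0038,0,0.008],[0,0,-0.02,-0.0009,0.0038,0,0.008]]]'>/dev/null; python3 -c "
from h import *
door()"
```

```text
t: 23.98
eef_pos: [0.5161, -0.0143, 0.124]
orientation: [[0.374, 0.927, 0.001], [0.927, -0.374, 0.002], [0.003, -0.0, -1.0]]
contact_force: [1.1, 0.2, -1.0]
width: 0.0112
t 23.98 th' 0.3954 th 0.3709 yaw -0.384 radius 0.1921 pos [ 0.5161 -0.0143  0.124 ] F(tool) [0.6 1.  1. ] w 0.0112
t 24.23 th' 0.3329 th 0.3084 yaw -0.318 radius 0.1922 pos [ 0.5259 -0.0213  0.124 ] F(tool) [-0.6 -0.4  1.1] w 0.0113
```

```bash
python3 -m jog '[[[0,0,-0.015,-0.0007,0.0029,0,0.008],[0,0,-0.015,-0.0007,0.0029,0,0.008]]]'>/dev/null; python3 -c "
from h import *
door()"
python3 -m jog '[[[0,0,-0.015,-0.0007,0.0029,0,0.008],[0,0,-0.015,-0.0007,0.0029,0,0.008]]]'>/dev/null; python3 -c "
from h import *
door()"
python3 -m jog '[[[0,0,-0.015,-0.0007,0.0029,0,0.008],[0,0,-0.015,-0.0007,0.0029,0,0.008]]]'>/dev/null; python3 -c "
from h import *
door()"
```

```text
t 24.40 th' 0.3012 th 0.2767 yaw -0.284 radius 0.1923 pos [ 0.531  -0.0246  0.124 ] F(tool) [ 0.6 -4.2 -1.8] w 0.0118
t 24.57 th' 0.2910 th 0.2665 yaw -0.252 radius 0.1923 pos [ 0.5327 -0.0256  0.124 ] F(tool) [ 2.1 -6.9 -4.2] w 0.0113
t 24.73 th' 0.2834 th 0.2589 yaw -0.219 radius 0.1921 pos [ 0.534  -0.0262  0.1239] F(tool) [ 2.1 -6.2 -2.5] w 0.0112
```

The first click is resisting at about 7 N. I push a little more without turning.

```bash
python3 -m jog '[[[0,0,0,-0.0005,0.0038,0,0.008],[0,0,0,-0.0005,0.004,0,0.008]]]'>/dev/null; python3 -c "
from h import *
door()"
python3 -m jog '[[[0,0,0,-0.0005,0.004,0,0.008],[0,0,0,-0.0005,0.004,0,0.008]]]'>/dev/null; python3 -c "
from h import *
door()"
```

```text
t 24.90 th' 0.2599 th 0.2354 yaw -0.216 radius 0.1922 pos [ 0.538  -0.0284  0.124 ] F(tool) [-1.4 -3.2  0.2] w 0.0113
t 25.07 th' 0.2119 th 0.1874 yaw -0.213 radius 0.1923 pos [ 0.5461 -0.0328  0.124 ] F(tool) [-2.3 -2.   1.2] w 0.0114
```

```bash
python3 -m jog '[[[0,0,-0.015,-0.0007,0.0029,0,0.008],[0,0,-0.015,-0.0007,0.0029,0,0.008],[0,0,-0.015,-0.0007,0.0029,0,0.008],[0,0,-0.015,-0.0007,0.0029,0,0.008]]]'>/dev/null; python3 -c "
from h import *
door()"
python3 -m jog '[[[0,0,-0.01,-0.0005,0.002,0,0.008],[0,0,-0.01,-0.0005,0.002,0,0.008]]]'>/dev/null; python3 -c "
from h import *
door()"
python3 -m jog '[[[0,0,-0.01,-0.0005,0.002,0,0.008],[0,0,-0.01,-0.0005,0.002,0,0.008]]]'>/dev/null; python3 -c "
from h import *
door();to(.55,0,.123,0)"
```

```text
t 25.40 th' 0.1315 th 0.1070 yaw -0.146 radius 0.1924 pos [ 0.5602 -0.0391  0.124 ] F(tool) [-0.6 -1.8 -0.5] w 0.0113
t 25.57 th' 0.1042 th 0.0797 yaw -0.124 radius 0.1924 pos [ 0.5651 -0.041   0.124 ] F(tool) [-1.4 -2.   0.1] w 0.0113
t 25.73 th' 0.0795 th 0.0550 yaw -0.101 radius 0.1925 pos [ 0.5696 -0.0426  0.124 ] F(tool) [-1.4 -1.2  0.6] w 0.0118
t 25.73 pos [ 0.5696 -0.0426  0.124 ] yaw -0.101 w 0.0118 F [-1.34 -1.27 -0.54]
shift tool [ 0.0404 -0.0238  0.0016] tilt [-0.0172  0.0063] wz -0.101 len 0.047
fix wx,wy [-0.0177 -0.0045]
```

```bash
python3 -m jog '[[[0,0,-0.008,-0.0004,0.0015,0,0.008],[0,0,-0.008,-0.0004,0.0015,0,0.008]]]'>/dev/null; python3 -c "
from h import *
door()"
python3 -m jog '[[[0,0,-0.008,-0.0004,0.0015,0,0.008],[0,0,-0.008,-0.0004,0.0015,0,0.008]]]'>/dev/null; python3 -c "
from h import *
door()"
python3 -m jog '[[[0,0,-0.006,-0.0004,0.002,0,0.008],[0,0,-0.006,-0.0004,0.002,0,0.008]]]'>/dev/null; python3 -c "
from h import *
door()"
```

```text
t 25.90 th' 0.0639 th 0.0394 yaw -0.083 radius 0.1925 pos [ 0.5724 -0.0436  0.1239] F(tool) [-1.  -3.8 -2.2] w 0.0115
t 26.07 th' 0.0623 th 0.0378 yaw -0.066 radius 0.1925 pos [ 0.5727 -0.0436  0.1239] F(tool) [-1.1 -4.5 -1.9] w 0.0111
t 26.23 th' 0.0616 th 0.0371 yaw -0.053 radius 0.1925 pos [ 0.5729 -0.0437  0.1239] F(tool) [-0.4 -6.3 -3.2] w 0.0118
```

Resistance at about 0.038. I raise the push in small increments, to tell the second click (gives way at 7 N or less) from the end stop (keeps rising).

```bash
python3 -m jog '[[[0,0,0,-0.0002,0.0024,0,0.008]]]'>/dev/null; python3 -c "
from h import *
door()"
python3 -m jog '[[[0,0,0,-0.0002,0.0027,0,0.008]]]'>/dev/null; python3 -c "
from h import *
door()"
python3 -m jog '[[[0,0,0,-0.0002,0.003,0,0.008]]]'>/dev/null; python3 -c "
from h import *
door()"
```

```text
t 26.32 th' 0.0614 th 0.0369 yaw -0.052 radius 0.1925 pos [ 0.5729 -0.0437  0.1239] F(tool) [-0.8 -7.6 -4.1] w 0.0117
t 26.40 th' 0.0608 th 0.0363 yaw -0.052 radius 0.1925 pos [ 0.573  -0.0438  0.1239] F(tool) [-1.3 -8.1 -4.2] w 0.0120
t 26.48 th' 0.0600 th 0.0355 yaw -0.051 radius 0.1925 pos [ 0.5731 -0.0438  0.1239] F(tool) [-0.9 -8.7 -3.6] w 0.0120
```

```bash
python3 - <<'E'
from h import *
crop(grab_frame("top"),225,120,140,130,5,"pics/t12.png")
crop(grab_frame("scene"),290,180,160,150,5,"pics/s12.png")
door()
E
```

```text
t 26.58 th' 0.0568 th 0.0323 yaw -0.051 radius 0.1925 pos [ 0.5737 -0.044   0.1239] F(tool) [-1.5 -7.1 -4.2] w 0.0118
```

View pics/t12.png

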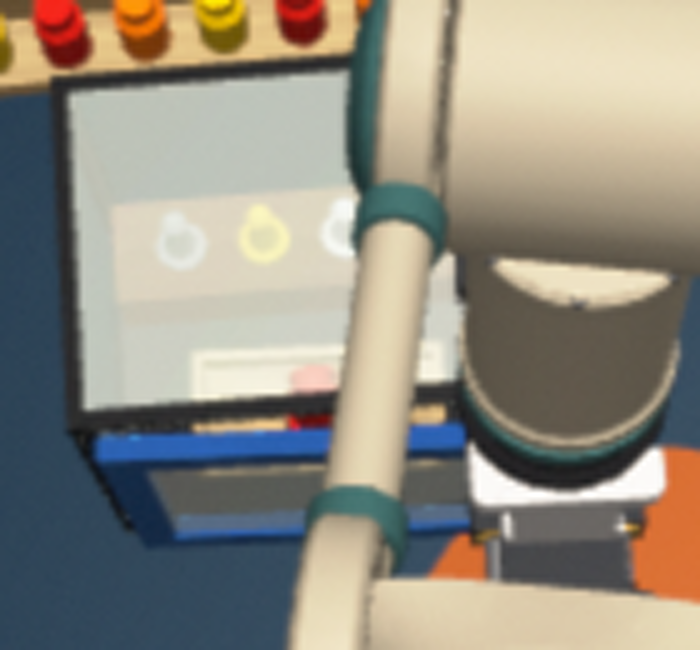

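View pics/s12.png

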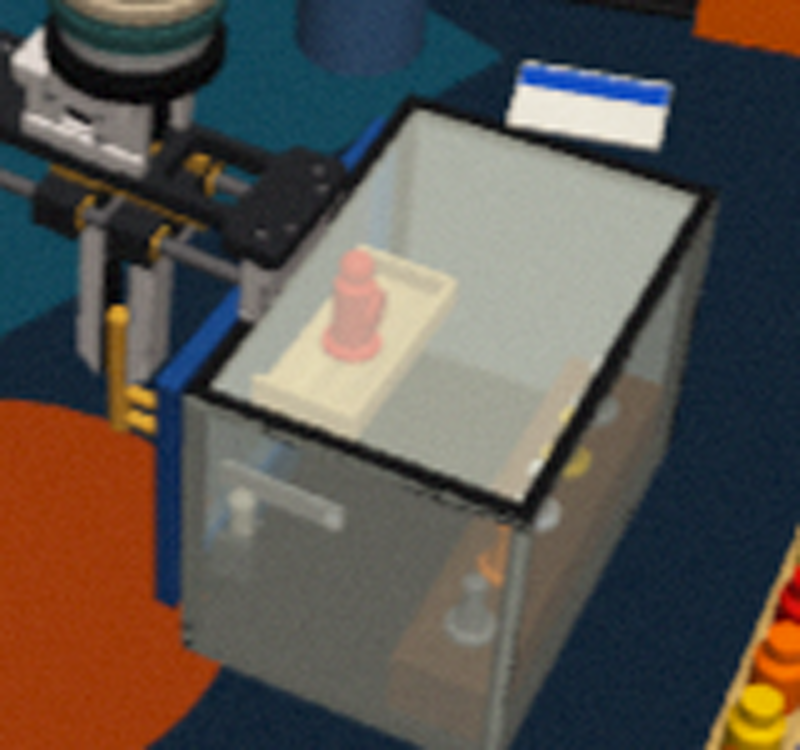

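The figure still stands inside and the leaf has a small remaining gap. The door crept on with falling force (0.0355 to 0.0323), so this is the second click giving way. I continue gently.

```bash
python3 -m jog '[[[0,0,0,-0.0002,0.0028,0,0.008]]]'>/dev/null; python3 -c "
from h import *
door()"
python3 -m jog '[[[0,0,0,-0.0002,0.0024,0,0.008]]]'>/dev/null; python3 -c "
from h import *
door()"
python3 -m jog '[[[0,0,0,-0.0002,0.0024,0,0.008]]]'>/dev/null; python3 -c "
from h import *
door()"
```

```text
t 26.67 th' 0.0562 th 0.0317 yaw -0.051 radius 0.1926 pos [ 0.5738 -0.044   0.1239] F(tool) [-0.7 -8.7 -3.3] w 0.0125
t 26.75 th' 0.0565 th 0.0320 yaw -0.051 radius 0.1926 pos [ 0.5738 -0.044   0.1239] F(tool) [ 0.4 -7.2 -3.1] w 0.0123
t 26.83 th' 0.0571 th 0.0326 yaw -0.050 radius 0.1926 pos [ 0.5737 -0.044   0.124 ] F(tool) [-0.6 -7.6 -3. ] w 0.0121
```

```bash
python3 -m jog '[[[0,0,0,-0.0002,0.003,0,0.008],[0,0,0,-0.0002,0.003,0,0.008]]]'>/dev/null; python3 -c "
from h import *
door()"
python3 -m jog '[[[0,0,0,-0.0002,0.0033,0,0.008]]]'>/dev/null; python3 -c "
from h import *
door()"
python3 -m jog '[[[0,0,0,-0.0002,0.0033,0,0.008]]]'>/dev/null; python3 -c "
from h import *
door()"
```

```text
t 27.00 th' 0.0577 th 0.0332 yaw -0.050 radius 0.1927 pos [ 0.5735 -0.0441  0.1238] F(tool) [-1.5 -8.7 -3.6] w 0.0127
t 27.08 th' 0.0568 th 0.0323 yaw -0.049 radius 0.1927 pos [ 0.5737 -0.0441  0.1238] F(tool) [ 0.5 -9.1 -5.1] w 0.0128
t 27.17 th' 0.0559 th 0.0314 yaw -0.049 radius 0.1927 pos [ 0.5738 -0.0442  0.1238] F(tool) [-0.1 -9.9 -4.2] w 0.0132
```

Force rises to about 10 N with no motion. To tell stop from click, I relax the push and see whether the door springs back.

```bash
python3 -m jog '[[[0,0,0,0,0,0,0.008],[0,0,0,0,0,0,0.008],[0,0,0,0,0,0,0.008]]]'>/dev/null; python3 -c "
from h import *
door()"
python3 -m jog '[[[0,0,0,0,-0.001,0,0.008],[0,0,0,0,-0.001,0,0.008]]]'>/dev/null; python3 -c "
from h import *
door()"
python3 -m jog '[[[0,0,0,0,-0.001,0,0.008],[0,0,0,0,-0.001,0,0.008]]]'>/dev/null; python3 -c "
from h import *
door()"
```

```text
t 27.42 th' 0.0544 th 0.0299 yaw -0.049 radius 0.1927 pos [ 0.5741 -0.0443  0.1239] F(tool) [-0.9 -3.7  0.5] w 0.0133
t 27.58 th' 0.0549 th 0.0304 yaw -0.049 radius 0.1927 pos [ 0.574  -0.0442  0.1239] F(tool) [-0.4 -0.4  3. ] w 0.0128
t 27.75 th' 0.0549 th 0.0304 yaw -0.049 radius 0.1927 pos [ 0.574  -0.0442  0.124 ] F(tool) [-1.1  1.6  2.7] w 0.0128
```

```bash
python3 -m jog '[[[0,0,0,0,-0.0014,0,0.008],[0,0,0,0,-0.0014,0,0.008]]]'>/dev/null; python3 -c "
from h import *
door()"
python3 -m jog '[[[0,0,0,0,-0.0016,0,0.008]]]'>/dev/null; python3 -c "
from h import *
door()"
```

```text
t 27.92 th' 0.0623 th 0.0378 yaw -0.050 radius 0.1927 pos [ 0.5727 -0.0438  0.1239] F(tool) [-0.3  1.   3.4] w 0.0128
t 28.00 th' 0.0694 th 0.0449 yaw -0.050 radius 0.1927 pos [ 0.5714 -0.0434  0.1239] F(tool) [1.4 1.5 3.2] w 0.0127
```

Ambiguous, because the grip itself has given 1–2 mm (width 11→13 mm). I'll measure the leaf directly in the images.

```bash
python3 - <<'E'
from h import *
f=grab_frame("scene");cv2.imwrite("pics/s13f.png",f);crop(f,300,235,60,70,10,"pics/s13.png")
b=cv2.imread("pics/s12.png");b=cv2.resize(b,(160,150),interpolation=cv2.INTER_AREA);crop(b,10,55,60,70,10,"pics/s12b.png")
w=grab_frame("wrist");cv2.imwrite("pics/w13.png",w);door()
a=cv2.imread("pics/s12b.png");c=cv2.imread("pics/s13.png");cv2.imwrite("pics/cmp.png",np.hstack([a,c])[:600,:][:, :1200][:, ::1] if 0 else cv2.resize(np.hstack([a,c]),(800,467)))
E
```

```text
t 28.10 th' 0.0722 th 0.0477 yaw -0.050 radius 0.1927 pos [ 0.5709 -0.0432  0.1239] F(tool) [1.3 0.  4. ] w 0.0124
```

View pics/cmp.png

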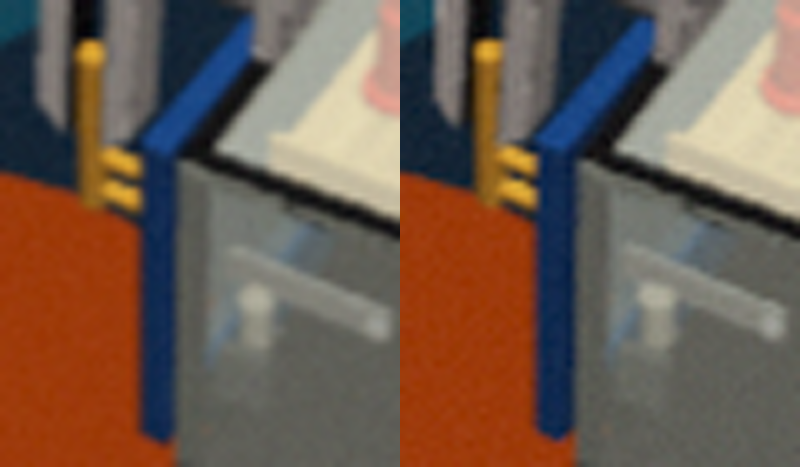

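View pics/w13.png

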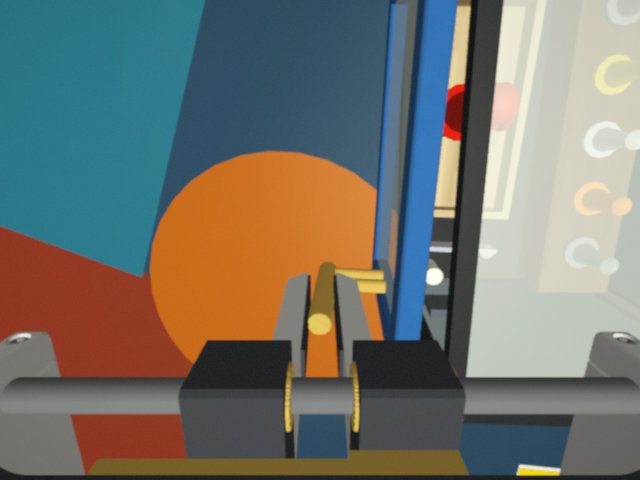

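```bash
python3 - <<'E'
from h import *
w=cv2.imread("pics/w13.png")
crop(w,370,0,130,240,2.5,"pics/w13a.png")
s=read_state();h=cv2.cvtColor(w,cv2.COLOR_BGR2HSV)
# bright-blue top face edges per row, dark black frame edges per row
g=w.astype(int)
for nm,z in(("R",.16),):
    P=[];Q=[];B=[]
    for v in range(5,330,5):
        row=g[v,380:500];blue=(row[:,0]>140)&(row[:,0]-row[:,2]>90)
        i=np.where(blue)[0]
        if len(i)>8: P.append(atz("wrist",380+i[-1]+.5,v,.16,s)); Q.append(atz("wrist",380+i[0]-.5,v,.16,s))
    for n,A in(("inner",P),("outer",Q)):
        A=np.array(A);k=np.polyfit(A[:,1],A[:,0],1);res=A[:,0]-np.polyval(k,A[:,1]);print(n,len(A),"angle",np.arctan(k[0]),"x at y=0",k[1],res.std())
E
```

```text
inner 65 angle 0.07094591506608275 x at y=0 0.6210667896727876 0.0001616247627019053
outer 65 angle -0.05533328746388103 x at y=0 0.6054670533368995 0.0029548022274816237
```

View pics/w13a.png

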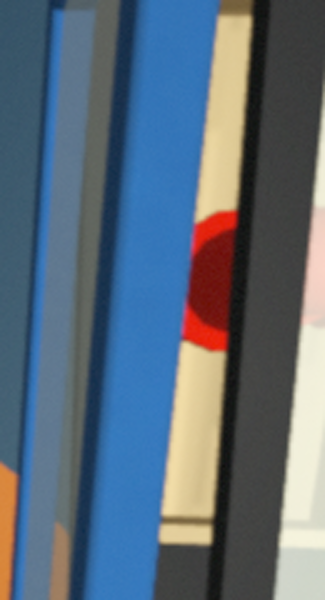

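```bash
python3 - <<'E'
from h import *
s=read_state()
for n,a,b in(("black|grey",(270,5),(219,590)),("grey|clear",(324,30),(275,590)),("left black",(255,5),(209,590))):
    A=atz("wrist",370+a[0]/2.5,a[1]/2.5,.17,s);B=atz("wrist",370+b[0]/2.5,b[1]/2.5,.17,s)
    print(n,A.round(4),B.round(4),np.arctan2(A[0]-B[0],A[1]-B[1]))
H2=np.array([.6210667+.0709*.14,.14]);print(H2)
E
```

```text
black|grey [0.6311 0.077  0.17  ] [ 0.6288 -0.0019  0.17  ] 0.028024017312105753
grey|clear [0.6381 0.0736 0.17  ] [ 0.6372 -0.0022  0.17  ] 0.011359228054038877
left black [0.6292 0.0771 0.17  ] [ 0.6273 -0.0019  0.17  ] 0.0230522731813145
[0.6309927 0.14     ]
```

```bash
python3 - <<'E'
from h import *
for z in(.17,.19,.21,.221,.24):
  for dy in(-.037,0,.037):
    print(z,dy,proj("scene",[.573+.0885,-.044+dy,z]).round(1),end=' | ')
  print()
f=cv2.imread("pics/s13f.png");crop(f,290,170,100,90,8,"pics/s13g.png")
E
```

```text
0.17 -0.037 [342.9 260.3] | 0.17 0 [350.  249.7] | 0.17 0.037 [356.8 239.6] | 
0.19 -0.037 [343.2 253.6] | 0.19 0 [350.4 243. ] | 0.19 0.037 [357.2 232.9] | 
0.21 -0.037 [343.5 246.7] | 0.21 0 [350.7 236.2] | 0.21 0.037 [357.7 226.1] | 
0.221 -0.037 [343.6 242.8] | 0.221 0 [350.9 232.3] | 0.221 0.037 [357.9 222.2] | 
0.24 -0.037 [343.9 236. ] | 0.24 0 [351.3 225.5] | 0.24 0.037 [358.4 215.5] |
```

View pics/s13g.png

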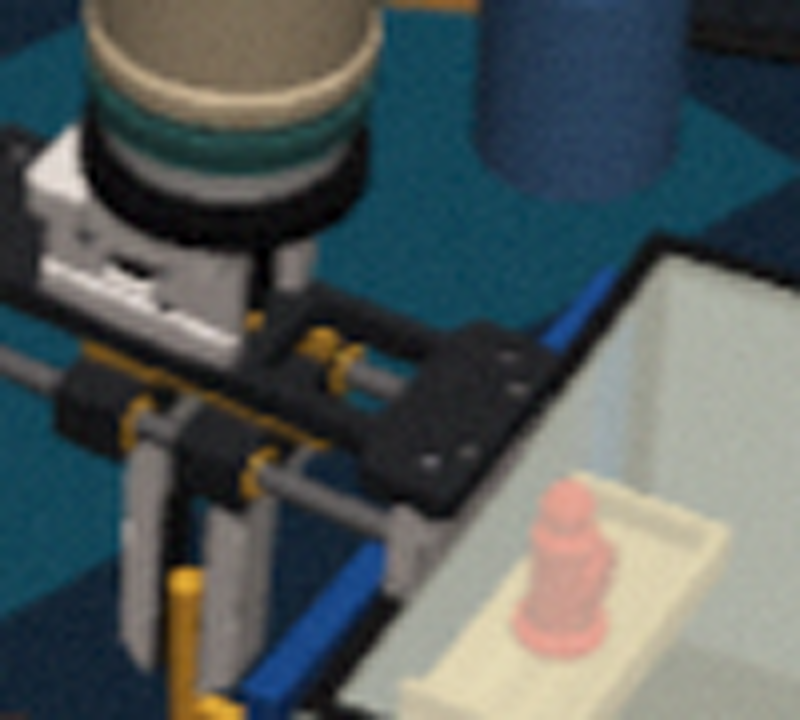

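The leaf line fit in the wrist view gives θ' = 0.071, and the arm says 0.072, so the measurement is sound. The door came back freely with under 2 N, so it had not passed the second click (no 3 N draw-in). The image projection also rules out gripper contact with the case: body bottom at 0.22 against the case top at 0.17. I push again, escalating but staying under about 13 N.

```bash
python3 -m jog '[[[0.01,0.004,0,-0.0004,0.002,0,0.008],[0,0,0,-0.0004,0.0025,0,0.008],[0,0,0,-0.0004,0.0028,0,0.008]]]'>/dev/null; python3 -c "
from h import *
door()"
python3 -m jog '[[[0,0,0,-0.0004,0.0034,0,0.008]]]'>/dev/null; python3 -c "
from h import *
door()"
python3 -m jog '[[[0,0,0,-0.0004,0.0037,0,0.008]]]'>/dev/null; python3 -c "
from h import *
door()"
```

```text
t 28.35 th' 0.0635 th 0.0390 yaw -0.049 radius 0.1927 pos [ 0.5725 -0.0437  0.1239] F(tool) [ 1.6 -7.6 -3.5] w 0.0134
t 28.43 th' 0.0619 th 0.0374 yaw -0.049 radius 0.1926 pos [ 0.5728 -0.0437  0.1237] F(tool) [ 0.6 -8.9 -2. ] w 0.0136
t 28.52 th' 0.0609 th 0.0364 yaw -0.048 radius 0.1926 pos [ 0.573  -0.0438  0.1237] F(tool) [ 0.4 -8.6 -4.3] w 0.0137
```

```bash
python3 -m jog '[[[0,0,0,-0.0004,0.0037,0,0.008]]]'>/dev/null; python3 -c "
from h import *
door()"
python3 -m jog '[[[0,0,0,-0.0004,0.004,0,0.008]]]'>/dev/null; python3 -c "
from h import *
door()"
```

```text
t 28.60 th' 0.0604 th 0.0359 yaw -0.048 radius 0.1926 pos [ 0.5731 -0.0438  0.1237] F(tool) [ 1.4 -7.8 -3.4] w 0.0143
t 28.68 th' 0.0583 th 0.0338 yaw -0.047 radius 0.1926 pos [ 0.5734 -0.0439  0.1237] F(tool) [ 1.  -8.7 -0.2] w 0.0143
```

```bash
python3 -m jog '[[[0,0,0,-0.0005,0.0044,0,0.008]]]'>/dev/null; python3 -c "
from h import *
door()"
python3 -m jog '[[[0,0,0,-0.0005,0.0044,0,0.008]]]'>/dev/null; python3 -c "
from h import *
door()"
python3 - <<'E'
from h import *
f=grab_frame("scene");crop(f,300,235,60,70,10,"pics/s14.png")
w=grab_frame("wrist");cv2.imwrite("pics/w14.png",w);s=read_state();door();g=w.astype(int)
P=[]
for v in range(5,330,5):
    row=g[v,380:500];i=np.where((row[:,0]>140)&(row[:,0]-row[:,2]>90))[0]
    if len(i)>8: P.append(atz("wrist",380+i[-1]+.5,v,.16,s))
A=np.array(P);k=np.polyfit(A[:,1],A[:,0],1);print("leaf",np.arctan(k[0]),k[1],(A[:,0]-np.polyval(k,A[:,1])).std())
E
```

```text
t 28.77 th' 0.0546 th 0.0301 yaw -0.047 radius 0.1926 pos [ 0.5741 -0.0442  0.1236] F(tool) [-0.4 -8.5 -2.4] w 0.0143
t 28.85 th' 0.0481 th 0.0236 yaw -0.047 radius 0.1927 pos [ 0.5753 -0.0446  0.1236] F(tool) [ 0.7 -5.7 -3.6] w 0.0145
t 28.95 th' 0.0362 th 0.0117 yaw -0.047 radius 0.1926 pos [ 0.5775 -0.0452  0.1236] F(tool) [-1.1 -3.7 -2.7] w 0.0142
leaf 0.034317481780101876 0.6272701596036447 0.00013469171106003384
```

View pics/w14.png

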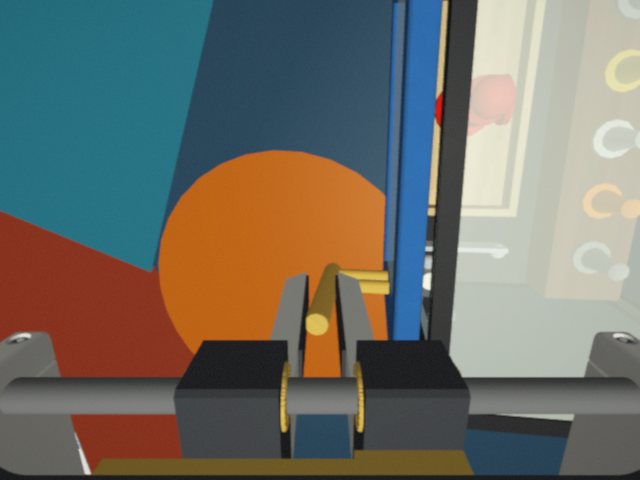

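It broke through. The leaf angle θ' is now 0.034 and the force is falling. I ease onward towards the stop in small steps.

```bash
python3 -m jog '[[[0,0,-0.005,-0.0002,0.001,0,0.008],[0,0,-0.005,-0.0002,0.001,0,0.008]]]'>/dev/null; python3 -c "
from h import *
door()"
python3 -m jog '[[[0,0,-0.005,-0.0002,0.001,0,0.008]]]'>/dev/null; python3 -c "
from h import *
door()"
python3 -m jog '[[[0,0,-0.005,-0.0002,0.001,0,0.008]]]'>/dev/null; python3 -c "
from h import *
door()"
```

```text
t 29.12 th' 0.0285 th 0.0040 yaw -0.036 radius 0.1926 pos [ 0.5789 -0.0456  0.1237] F(tool) [-0.3 -3.6  0.1] w 0.0146
t 29.20 th' 0.0207 th -0.0038 yaw -0.030 radius 0.1926 pos [ 0.5804 -0.046   0.1237] F(tool) [-0.  -2.5  0. ] w 0.0147
t 29.28 th' 0.0174 th -0.0071 yaw -0.024 radius 0.1926 pos [ 0.581  -0.0462  0.1237] F(tool) [ 1.3 -6.3 -1.6] w 0.0148
```

```bash
python3 -m jog '[[[0,0,0,-0.0002,0.001,0,0.008]]]'>/dev/null; python3 -c "
from h import *
door()"
python3 -m jog '[[[0,0,0,-0.0002,0.0015,0,0.008]]]'>/dev/null; python3 -c "
from h import *
door()"
python3 -m jog '[[[0,0,0,-0.0002,0.002,0,0.008]]]'>/dev/null; python3 -c "
from h import *
door()"
```

```text
t 29.37 th' 0.0179 th -0.0066 yaw -0.024 radius 0.1927 pos [ 0.5809 -0.0462  0.1237] F(tool) [ 0.9 -7.5 -1.4] w 0.0148
t 29.45 th' 0.0184 th -0.0061 yaw -0.024 radius 0.1926 pos [ 0.5808 -0.0461  0.1237] F(tool) [-0.1 -7.7 -2.8] w 0.0146
t 29.53 th' 0.0186 th -0.0059 yaw -0.023 radius 0.1927 pos [ 0.5808 -0.0461  0.1237] F(tool) [ 0.6 -8.8 -3.4] w 0.0151
```

```bash
python3 -m jog '[[[0,0,0,-0.0002,0.0024,0,0.008]]]'>/dev/null; python3 -c "
from h import *
door()"
python3 -m jog '[[[0,0,0,-0.0002,0.0024,0,0.008]]]'>/dev/null; python3 -c "
from h import *
door()"
python3 -m jog '[[[0,0,0,0,0,0,0.008],[0,0,0,0,0,0,0.008],[0,0,0,0,0,0,0.008]]]'>/dev/null; python3 -c "
from h import *
door()"
```

```text
t 29.62 th' 0.0189 th -0.0056 yaw -0.023 radius 0.1927 pos [ 0.5807 -0.0461  0.1237] F(tool) [-0.1 -8.9 -2.9] w 0.0151
t 29.70 th' 0.0195 th -0.0050 yaw -0.022 radius 0.1927 pos [ 0.5806 -0.0461  0.1237] F(tool) [ 0.1 -8.9 -2.8] w 0.0151
t 29.95 th' 0.0204 th -0.0041 yaw -0.022 radius 0.1927 pos [ 0.5804 -0.0461  0.1235] F(tool) [ 0.2 -3.7 -1.1] w 0.0153
```

Firm at 9 N with no movement. Same relax-and-pull test as before:

```bash
python3 -m jog '[[[0,0,0,0,-0.001,0,0.008],[0,0,0,0,-0.001,0,0.008]]]'>/dev/null; python3 -c "
from h import *
door()"
python3 -m jog '[[[0,0,0,0,-0.0014,0,0.008],[0,0,0,0,-0.0014,0,0.008]]]'>/dev/null; python3 -c "
from h import *
door()"
```

```text
t 30.12 th' 0.0206 th -0.0039 yaw -0.022 radius 0.1927 pos [ 0.5804 -0.046   0.1236] F(tool) [-0.6  0.2  2.2] w 0.0153
t 30.28 th' 0.0212 th -0.0033 yaw -0.022 radius 0.1927 pos [ 0.5803 -0.046   0.1235] F(tool) [0.3 1.7 2.6] w 0.0154
```

```bash
python3 -m jog '[[[0,0,0,0,-0.0015,0,0.008],[0,0,0,0,-0.0015,0,0.008]]]'>/dev/null; python3 -c "
from h import *
door()"
```

```text
t 30.45 th' 0.0211 th -0.0034 yaw -0.022 radius 0.1926 pos [ 0.5803 -0.046   0.1236] F(tool) [0.4 4.4 5. ] w 0.0145
```

The door holds against a 4.4 N outward pull, so it is past the second click and drawn in. One more gentle press, then relax, release and lift.

```bash
python3 -m jog '[[[0,0,0,0,0.001,0,0.008],[0,0,0,-0.0001,0.0018,0,0.008],[0,0,0,-0.0001,0.0022,0,0.008]]]'>/dev/null; python3 -c "
from h import *
door()"
python3 -m jog '[[[0,0,0,0,0,0,0.008],[0,0,0,0,-0.0004,0,0.008],[0,0,0,0,-0.0004,0,0.008]]]'>/dev/null; python3 -c "
from h import *
door();to(.55,0,.12,-.02)"
```

```text
t 30.70 th' 0.0203 th -0.0042 yaw -0.022 radius 0.1927 pos [ 0.5804 -0.046   0.1235] F(tool) [ 0.3 -5.  -1.2] w 0.0153
t 30.95 th' 0.0211 th -0.0034 yaw -0.022 radius 0.1927 pos [ 0.5803 -0.046   0.1235] F(tool) [0.7 0.1 0.8] w 0.0151
t 30.95 pos [ 0.5803 -0.046   0.1235] yaw -0.022 w 0.0151 F [ 0.    0.75 -0.81]
shift tool [ 0.0451 -0.0304  0.0096] tilt [-0.153   0.0315] wz -0.002 len 0.055
fix wx,wy [-0.1537 -0.0278]
```

The tool has pitched 0.15 rad through grip compliance. I open a little and lift straight up in world axes.

```bash
python3 -m jog '[[[0,0,0,0,0,0,0.024],[0,0,0,0,0,0,0.026],[0,0,0,0,-0.0001,-0.0004,0.026]]]'; python3 -c "
from h import *
s=read_state();print(np.round(np.array(s['orientation']).T@[0,0,1],3));to(.5803,-.046,.22,-.02)"
```

```text
t: 31.2
eef_pos: [0.5789, -0.0465, 0.1239]
orientation: [[0.026, 0.987, -0.157], [0.999, -0.022, 0.031], [0.027, -0.158, -0.987]]
contact_force: [-0.0, -1.2, -0.1]
width: 0.0255
[ 0.027 -0.158 -0.987]
t 31.20 pos [ 0.5789 -0.0465  0.1239] yaw -0.022 w 0.0255 F [-0.01 -1.17 -0.13]
shift tool [ 0.0031 -0.0137 -0.0951] tilt [-0.1571  0.0307] wz -0.002 len 0.096
fix wx,wy [-0.1578 -0.0269]
```

```bash
python3 -m jog '[[[0,0,0,0.0001,-0.0009,-0.006,0.026],[0,0,0,0.0002,-0.0016,-0.01,0.026]]]'; python3 -m jog '[[[0,0,0,0.0003,-0.0024,-0.015,0.026],[0,0,0,0.0004,-0.0031,-0.02,0.026]]]';python3 -m jog '[[[0,0,0,0.0004,-0.0031,-0.02,0.026],[0,0,0,0.0004,-0.0031,-0.02,0.026],[0,0,0,0.0004,-0.0031,-0.02,0.026],[0,0,0,0.0002,-0.0016,-0.01,0.026]]]'
```

```text
t: 31.37
eef_pos: [0.5768, -0.0466, 0.139]
orientation: [[0.026, 0.986, -0.163], [0.999, -0.021, 0.031], [0.027, -0.164, -0.986]]
contact_force: [0.6, 0.0, 0.2]
width: 0.0258
t: 31.53
eef_pos: [0.5755, -0.0468, 0.1746]
orientation: [[0.027, 0.985, -0.168], [0.999, -0.021, 0.032], [0.028, -0.169, -0.985]]
contact_force: [-0.1, -0.7, -0.3]
width: 0.0261
t: 31.87
eef_pos: [0.5765, -0.0477, 0.254]
orientation: [[0.027, 0.986, -0.166], [0.999, -0.022, 0.031], [0.027, -0.166, -0.986]]
contact_force: [0.3, -0.7, 0.3]
width: 0.026
```

Clear, with no contact. I move back away from the door and check.

```bash
python3 -m jog '[[[-0.06,-0.01,0,0,-0.02,0,0.026],[-0.06,-0.01,0,0,-0.03,0,0.026],[-0.04,-0.005,0,0,-0.035,0,0.026],[0,0,0,0.01,-0.035,0,0.026],[0,0,0,0.01,-0.035,0,0.026],[0,0,0,0.01,-0.03,0,0.026],[0,0,0,0,-0.01,0,0.026],[0,0,0,0,0,0,0.026]]]'
python3 - <<'E'
from h import *
a=grab_frame("top");b=grab_frame("scene");cv2.imwrite("pics/tF.png",a);cv2.imwrite("pics/sF.png",b)
cv2.imwrite("pics/wF.png",grab_frame("wrist"))
crop(a,225,120,140,130,5,"pics/tFc.png");crop(b,290,180,160,150,5,"pics/sFc.png")
E
```

```text
t: 32.53
eef_pos: [0.3782, -0.0137, 0.268]
orientation: [[0.025, 1.0, 0.012], [1.0, -0.025, -0.004], [-0.004, 0.012, -1.0]]
contact_force: [0.8, -0.8, -0.3]
width: 0.0257
```

View pics/tFc.png

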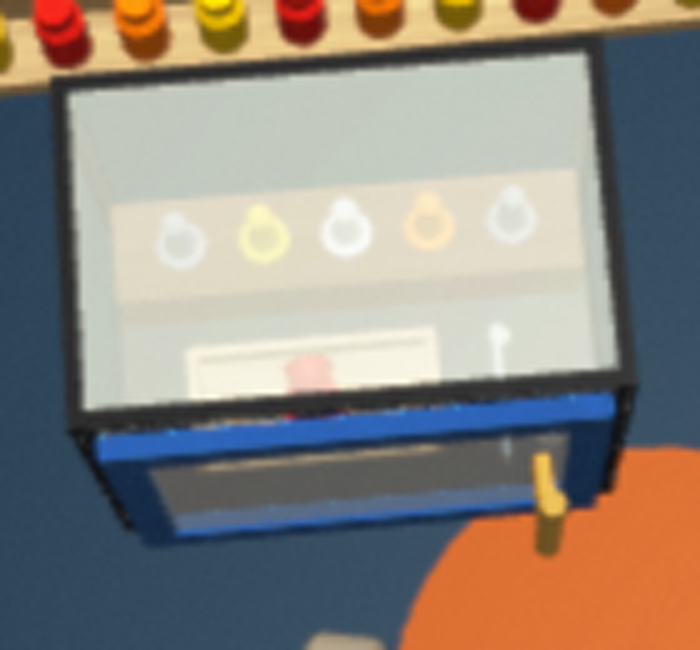

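View pics/sFc.png

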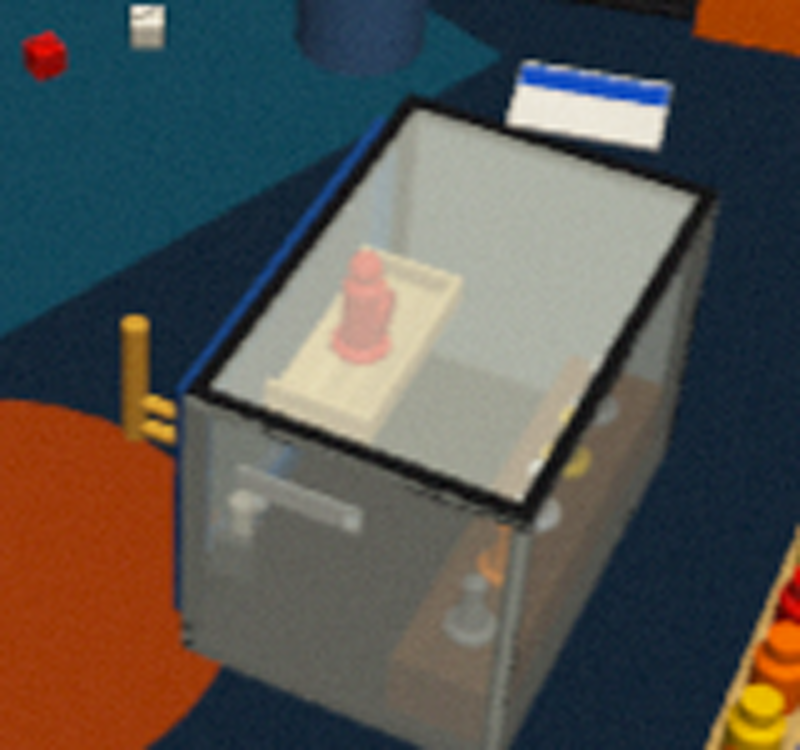

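View pics/tF.png

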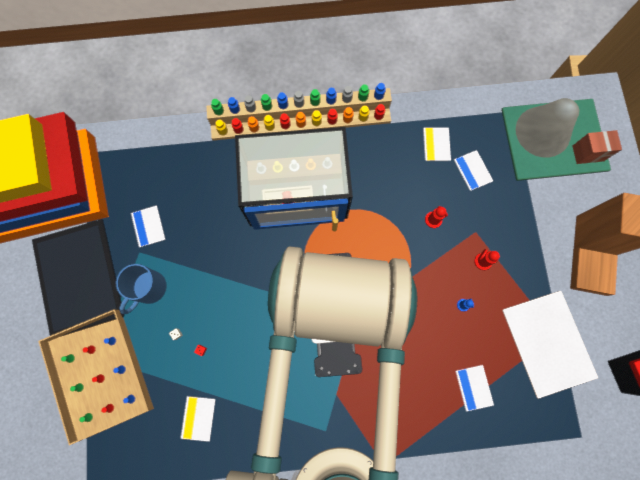

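View pics/wF.png

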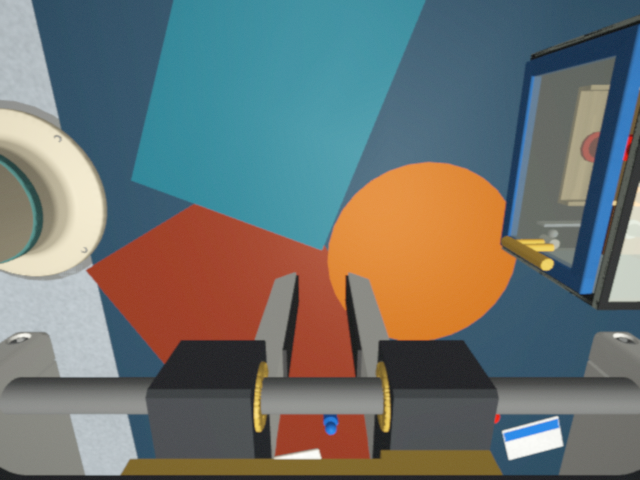

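```bash
python3 - <<'E'
from h import *
t=(552/5+225,497/5+120); s=(135/5+290,322/5+180)
X=tri(ray("top",*t),ray("scene",*s));print(X)
r=X[0][:2]-H;print("theta",np.arctan2(-.19,-.047)-np.arctan2(r[1],r[0])-.0245)
A=atz("top",97/5+225,438/5+120,.16);B=atz("top",613/5+225,396/5+120,.16);print("leaf th",np.arctan2(A[0]-B[0],A[1]-B[1])-.0245)
a=cv2.imread("pics/t1.png")
print(read_state()["t"],read_state()["contact_force"])
E
```

```text
(array([ 0.58422919, -0.04972971,  0.15873201]), [np.float64(0.0010693945922965343), np.float64(0.001069394592296658)])
theta -0.02779226966071694
leaf th -0.004167416091000312
32.6833 [0.76205612 0.74938134 0.57802096]
```

View pics/sF.png

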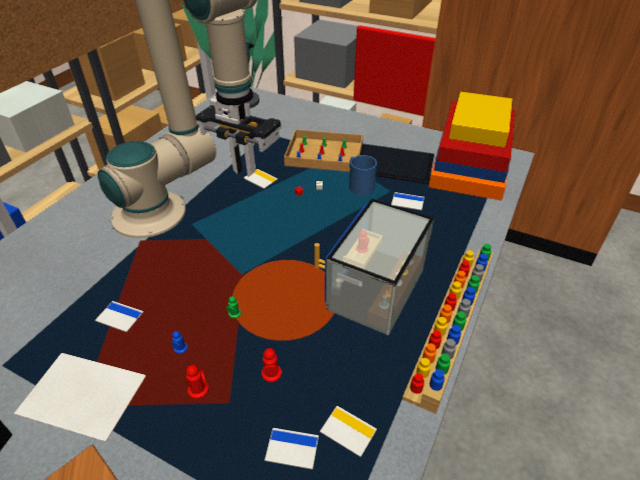

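The green figure (233,307), blue figure (179,342), the two large reds, the dice and the mug are all where they began. The door is flush and the figure stands upright in the tray. I hand the job in.

```bash
python3 -c "
from bench import *
print(job_done(), read_state()['t'])"
```

```text
the job is handed in; nothing more can be done
the job is handed in; nothing more can be done
```

The job is done and handed in at about 33 s of the 72 s allowed. I pulled the door through its catch to about 1.54 rad. The smallest red figure then went upright onto the door tray. I closed the door past both clicks (at about 0.26 and 0.03 rad) to the end stop and let go.

**Last checks:**
- **Door home:** it stopped firmly at about 9 N of push, the highest reading at the stop, and then held against a 4.4 N outward pull. After release the leaf's top edge is parallel to the case front, at about -0.004 rad.
- **Figure and the rest:** the red figure stands upright in the tray, and the other figures, the dice and the mug are where they started. The gripper is clear of everything.

**Checks that disagreed:**
- **Second click:** it took up to about 10 N measured at the wrist, more than the 3–7 N stated. At first I could not tell it from the end stop; a pull-back test showed the door had not yet passed it.
- **Final angle:** a rougher estimate from the handle's position gave -0.028 rad instead of -0.004. Both lie within the home range.
- **Tool tilt:** the tool pitched about 0.15 rad while pushing. I released it and lifted it straight up, with no contact force showing.

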